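# Un-nest the storage tins and sort them by size

## Task

Two towers of square storage tins have come out of the dishwasher jammed inside one another, and a small tin may be stuck in the medium tin already put away. Pull them all apart and stand every tin upright on the floor of the tray that already holds a tin of its own size, leaving those three tins standing where they are. Do not disturb the two spice jars and the sauce bottle that stand around.

Things in the scene. Friction and masses are not known exactly. Their poses are not given: they have to be found in the camera images.
- large_1: Square open white tin, 90 mm tall, 550 g, weighted base; blue rim band 66 mm square, 25 mm tall; body 58.5, opening 53.5 mm square. Origin: centre of underside, z up, x and y square to the sides. Bottom of tower 1 on the worktop, the medium tin nested in it.
- medium_1: Square open white tin, 85 mm tall, 220 g, weighted base; yellow rim band 58 mm square, 25 mm tall; body 51, opening 46 mm square. Origin: centre of underside, z up, x and y square to the sides. Nested in large_1 at the start, rim on rim (origin 30 mm above its origin; only the band shows). Snug, 1.25 mm a side; a spring tongue drags with 1 to 2 N: pull straight up, check the tin below stayed down.
- small_1: Square open white tin, 80 mm tall, 140 g, weighted base; red rim band 50 mm square, 25 mm tall; body 43.5, opening 38.5 mm square. Origin: centre of underside, z up, x and y square to the sides. Nested in medium_1 at the start in the same way (origin 30 mm above its origin; only the band shows; same snug fit and drag). May be absent.
- large_2: Square open white tin, 90 mm tall, 550 g, weighted base; blue rim band 66 mm square, 25 mm tall; body 58.5, opening 53.5 mm square. Origin: centre of underside, z up, x and y square to the sides. Bottom of tower 2 on the worktop, the medium tin nested in it.
- medium_2: Square open white tin, 85 mm tall, 220 g, weighted base; yellow rim band 58 mm square, 25 mm tall; body 51, opening 46 mm square. Origin: centre of underside, z up, x and y square to the sides. Nested in large_2 at the start, rim on rim (origin 30 mm above its origin; only the band shows). Snug, 1.25 mm a side; a spring tongue drags with 1 to 2 N: pull straight up, check the tin below stayed down.
- small_2: Square open white tin, 80 mm tall, 140 g, weighted base; red rim band 50 mm square, 25 mm tall; body 43.5, opening 38.5 mm square. Origin: centre of underside, z up, x and y square to the sides. Nested in medium_2 at the start in the same way (origin 30 mm above its origin; only the band shows; same snug fit and drag). May be absent.
- small_3: Square open white tin, 80 mm tall, 140 g, weighted base; red rim band 50 mm square, 25 mm tall; body 43.5, opening 38.5 mm square. Origin: centre of underside, z up, x and y square to the sides. Nested in medium_sample (in its tray) at the start in the same way (origin 30 mm above its origin; only the band shows; same snug fit and drag). May be absent.
- large_sample: Square open white tin, 90 mm tall, 550 g, weighted base; blue rim band 66 mm square, 25 mm tall; body 58.5, opening 53.5 mm square. Origin: centre of underside, z up, x and y square to the sides. Already put away: stands loose near the middle of one tray at the start and shows which size belongs there (differs between starts).
- medium_sample: Square open white tin, 85 mm tall, 220 g, weighted base; yellow rim band 58 mm square, 25 mm tall; body 51, opening 46 mm square. Origin: centre of underside, z up, x and y square to the sides. Already put away: stands loose near the middle of one tray at the start and shows which size belongs there (differs between starts).
- small_sample: Square open white tin, 80 mm tall, 140 g, weighted base; red rim band 50 mm square, 25 mm tall; body 43.5, opening 38.5 mm square. Origin: centre of underside, z up, x and y square to the sides. Already put away: stands loose near the middle of one tray at the start and shows which size belongs there (differs between starts).
- tray_left: White card tray, open on top, fixed, standing on a thin grey mat (underside 6 mm above the worktop), on the left, its long side running away from the robot. 153 mm along its x, 250 mm along its y, walls 2 mm thick and 50 mm high, floor 2 mm thick. Origin: centre of its underside. Holds three large or medium tins in a row along its y, or four small ones.
- tray_middle: White card tray, open on top, fixed, standing on the black glass hob (underside 6 mm above the worktop), in the middle, its long side running left to right. 153 mm along its x, 250 mm along its y, walls 2 mm thick and 50 mm high, floor 2 mm thick. Origin: centre of its underside. Holds three large or medium tins in a row along its y, or four small ones.
- tray_right: White card tray, open on top, fixed, standing on the black glass hob (underside 6 mm above the worktop), on the right, its long side running left to right. 153 mm along its x, 250 mm along its y, walls 2 mm thick and 50 mm high, floor 2 mm thick. Origin: centre of its underside. Holds three large or medium tins in a row along its y, or four small ones.
- spice_jar_green: Bystander: spice jar with a green cap, 46 mm across, 106 mm tall, origin under its centre. Leave it alone.
- dark_sauce: Bystander: dark sauce bottle, 58 mm across, 207 mm tall, origin under its centre. Leave it alone.
- spice_jar_black: Bystander: spice jar with a dark cap, gold on top, 44 mm across, 96 mm tall, origin under its centre. Leave it alone.
Not all that is in view belongs to the job. What is shaped like the medium_1 but purple is not meant.

How it is judged:
At the end, for the whole second after the job is handed in: Every tin present stands upright (within 0.12 rad) and at rest on the floor of a tray (origin under 17 mm high, within 57 mm in x and 105 mm in y of the tray's centre), in the same tray as the sample tin of its size; the three sample tins still stand upright within 6 cm of where they were (((x of large_1 in the frame of tray_left between -0.057 and 0.057 m and y of large_1 in the frame of tray_left between -0.105 and 0.105 m and height (world z) of each of large_1, large_sample below 0.017 m and x of large_sample in the frame of tray_left between -0.057 and 0.057 m and y of large_sample in the frame of tray_left between -0.105 and 0.105 m) or (x of large_1 in the frame of tray_middle between -0.057 and 0.057 m and y of large_1 in the frame of tray_middle between -0.105 and 0.105 m and height (world z) of each of large_1, large_sample below 0.017 m and x of large_sample in the frame of tray_middle between -0.057 and 0.057 m and y of large_sample in the frame of tray_middle between -0.105 and 0.105 m) or (x of large_1 in the frame of tray_right between -0.057 and 0.057 m and y of large_1 in the frame of tray_right between -0.105 and 0.105 m and height (world z) of each of large_1, large_sample below 0.017 m and x of large_sample in the frame of tray_right between -0.057 and 0.057 m and y of large_sample in the frame of tray_right between -0.105 and 0.105 m)) and ((x of medium_1 in the frame of tray_left between -0.057 and 0.057 m and y of medium_1 in the frame of tray_left between -0.105 and 0.105 m and height (world z) of each of medium_1, medium_sample below 0.017 m and x of medium_sample in the frame of tray_left between -0.057 and 0.057 m and y of medium_sample in the frame of tray_left between -0.105 and 0.105 m) or (x of medium_1 in the frame of tray_middle between -0.057 and 0.057 m and y of medium_1 in the frame of tray_middle between -0.105 and 0.105 m and height (world z) of each of medium_1, medium_sample below 0.017 m and x of medium_sample in the frame of tray_middle between -0.057 and 0.057 m and y of medium_sample in the frame of tray_middle between -0.105 and 0.105 m) or (x of medium_1 in the frame of tray_right between -0.057 and 0.057 m and y of medium_1 in the frame of tray_right between -0.105 and 0.105 m and height (world z) of each of medium_1, medium_sample below 0.017 m and x of medium_sample in the frame of tray_right between -0.057 and 0.057 m and y of medium_sample in the frame of tray_right between -0.105 and 0.105 m)) and ((x of small_1 in the frame of tray_left between -0.057 and 0.057 m and y of small_1 in the frame of tray_left between -0.105 and 0.105 m and height (world z) of each of small_1, small_sample below 0.017 m and x of small_sample in the frame of tray_left between -0.057 and 0.057 m and y of small_sample in the frame of tray_left between -0.105 and 0.105 m) or (x of small_1 in the frame of tray_middle between -0.057 and 0.057 m and y of small_1 in the frame of tray_middle between -0.105 and 0.105 m and height (world z) of each of small_1, small_sample below 0.017 m and x of small_sample in the frame of tray_middle between -0.057 and 0.057 m and y of small_sample in the frame of tray_middle between -0.105 and 0.105 m) or (x of small_1 in the frame of tray_right between -0.057 and 0.057 m and y of small_1 in the frame of tray_right between -0.105 and 0.105 m and height (world z) of each of small_1, small_sample below 0.017 m and x of small_sample in the frame of tray_right between -0.057 and 0.057 m and y of small_sample in the frame of tray_right between -0.105 and 0.105 m)) and ((x of large_2 in the frame of tray_left between -0.057 and 0.057 m and y of large_2 in the frame of tray_left between -0.105 and 0.105 m and height (world z) of each of large_2, large_sample below 0.017 m and x of large_sample in the frame of tray_left between -0.057 and 0.057 m and y of large_sample in the frame of tray_left between -0.105 and 0.105 m) or (x of large_2 in the frame of tray_middle between -0.057 and 0.057 m and y of large_2 in the frame of tray_middle between -0.105 and 0.105 m and height (world z) of each of large_2, large_sample below 0.017 m and x of large_sample in the frame of tray_middle between -0.057 and 0.057 m and y of large_sample in the frame of tray_middle between -0.105 and 0.105 m) or (x of large_2 in the frame of tray_right between -0.057 and 0.057 m and y of large_2 in the frame of tray_right between -0.105 and 0.105 m and height (world z) of each of large_2, large_sample below 0.017 m and x of large_sample in the frame of tray_right between -0.057 and 0.057 m and y of large_sample in the frame of tray_right between -0.105 and 0.105 m)) and ((x of medium_2 in the frame of tray_left between -0.057 and 0.057 m and y of medium_2 in the frame of tray_left between -0.105 and 0.105 m and height (world z) of each of medium_2, medium_sample below 0.017 m and x of medium_sample in the frame of tray_left between -0.057 and 0.057 m and y of medium_sample in the frame of tray_left between -0.105 and 0.105 m) or (x of medium_2 in the frame of tray_middle between -0.057 and 0.057 m and y of medium_2 in the frame of tray_middle between -0.105 and 0.105 m and height (world z) of each of medium_2, medium_sample below 0.017 m and x of medium_sample in the frame of tray_middle between -0.057 and 0.057 m and y of medium_sample in the frame of tray_middle between -0.105 and 0.105 m) or (x of medium_2 in the frame of tray_right between -0.057 and 0.057 m and y of medium_2 in the frame of tray_right between -0.105 and 0.105 m and height (world z) of each of medium_2, medium_sample below 0.017 m and x of medium_sample in the frame of tray_right between -0.057 and 0.057 m and y of medium_sample in the frame of tray_right between -0.105 and 0.105 m)) and ((x of small_2 in the frame of tray_left between -0.057 and 0.057 m and y of small_2 in the frame of tray_left between -0.105 and 0.105 m and height (world z) of each of small_2, small_sample below 0.017 m and x of small_sample in the frame of tray_left between -0.057 and 0.057 m and y of small_sample in the frame of tray_left between -0.105 and 0.105 m) or (x of small_2 in the frame of tray_middle between -0.057 and 0.057 m and y of small_2 in the frame of tray_middle between -0.105 and 0.105 m and height (world z) of each of small_2, small_sample below 0.017 m and x of small_sample in the frame of tray_middle between -0.057 and 0.057 m and y of small_sample in the frame of tray_middle between -0.105 and 0.105 m) or (x of small_2 in the frame of tray_right between -0.057 and 0.057 m and y of small_2 in the frame of tray_right between -0.105 and 0.105 m and height (world z) of each of small_2, small_sample below 0.017 m and x of small_sample in the frame of tray_right between -0.057 and 0.057 m and y of small_sample in the frame of tray_right between -0.105 and 0.105 m)) and ((x of small_3 in the frame of tray_left between -0.057 and 0.057 m and y of small_3 in the frame of tray_left between -0.105 and 0.105 m and height (world z) of each of small_3, small_sample below 0.017 m and x of small_sample in the frame of tray_left between -0.057 and 0.057 m and y of small_sample in the frame of tray_left between -0.105 and 0.105 m) or (x of small_3 in the frame of tray_middle between -0.057 and 0.057 m and y of small_3 in the frame of tray_middle between -0.105 and 0.105 m and height (world z) of each of small_3, small_sample below 0.017 m and x of small_sample in the frame of tray_middle between -0.057 and 0.057 m and y of small_sample in the frame of tray_middle between -0.105 and 0.105 m) or (x of small_3 in the frame of tray_right between -0.057 and 0.057 m and y of small_3 in the frame of tray_right between -0.105 and 0.105 m and height (world z) of each of small_3, small_sample below 0.017 m and x of small_sample in the frame of tray_right between -0.057 and 0.057 m and y of small_sample in the frame of tray_right between -0.105 and 0.105 m)) and distance of each of large_sample, medium_sample, small_sample from where it was at the start of the episode below 0.06 m and angle between each of large_1, medium_1, small_1, large_2, medium_2, small_2, small_3, large_sample, medium_sample, small_sample's own z axis and vertical below 0.12 rad and linear speed of each of large_1, medium_1, small_1, large_2, medium_2, small_2, small_3, large_sample, medium_sample, small_sample below 0.03 m/s); the robot touches nothing.
It fails at once if a jar or the bottle was moved more than 3 cm or tipped (distance of any of spice_jar_green, dark_sauce, spice_jar_black from where it was at the start of the episode above 0.03 m or angle between any of spice_jar_green, dark_sauce, spice_jar_black's own z axis and vertical above 0.3 rad).
Of small_1, small_2, small_3 only 2 to 3 are there at a start; the rules pass over those that are not, and their reading is None.
At some moment in a run one of large_1, large_2 may be knocked a few centimetres aside while the robot is not near it.
Once in a run the grip may slacken for a moment while it holds something.
It also fails if it takes over 200 s, if anything falls off the work surface, if the arm or the gripper's body presses on something with over 40 N, if the wrist force passes 120 N, or if a joint passes its speed limit or range.

## Robot

A 6-joint arm with a two-finger parallel gripper is mounted at the origin on a cart in front of the work surface, level with it; the furniture and walls round the work are solid. World frame = base frame: x ahead of the robot, y to its left, z up, the work surface at z = 0. Lengths are in m, angles in rad, forces in N, time in s.
With the tool pointing down it reaches from about 0.4 to 0.825 m from the base axis. Payload 7 kg.
Tool frame: the origin (TCP) lies midway between the tips of the shut fingers; the grasp point (between the pads) lies 19 mm behind it; z points along the fingers, y is the direction in which the jaws open and shut (so a half turn about z gives the same grasp; the last joint's range is limited). The gripper opens to 85 mm and grips with 20 to 120 N. Pads are 22 mm wide; open, the fingers measure 114 mm over their backs; the gripper's body (76 mm by 85 mm) begins 54 mm behind the grasp point. The pads swing forward as they close: fully open they stand 13 mm farther back than shut.
Start: joints at [1.636, 0.359, 0.012, 0, -1.224, -0.288], TCP at [0.149, 0.658, 0.231] pointing down, gripper open.
Joint ranges: [-3.07, 3.07], [-1.43, 2.12], [-1.02, 1.25], [-3.03, 1.67], [-3.05, -0], [-3.03, 3.03]. Speed limits (rad/s): [2.39, 2.39, 3.01, 3.14, 3.14, 3.14].

## Interface

Orientations are given as a unit quaternion [x, y, z, w].
In Python, from rig import sensors, imaging, ticket gives the robot as it stands.
- The arm moves only by the shell command python3 -m crank 'ROWS' [OPENING]. ROWS is text: rows parted by semicolons, each of 4 numbers parted by spaces: the shift along the world's x, y, z in mm, then the turn about the world's z in rad. A call has 1 to 20 rows; each row is the pose to reach, as a shift and turn from the pose commanded when the call began; what a row does not reach only later rows make up. A row lasts 1/8 s, in which the tool goes at most 62.5 mm and 10.7 degrees, less where a joint would pass 70% of its speed; a pose out of reach is approached as far as the arm can. A call with a gripper value outside its range is refused whole. OPENING is the finger opening in mm, from 0 to 85.4, set as the call begins (- or left out, the last holds). The fingers move at their own pace and stop on an object; the grip force is fixed at half the most. Time passes only in rows, so rows that repeat a pose let the fingers close. It gives the time, the measured TCP pose, the force and the opening at its end, in the units of the state.
- sensors.sense(): the state, without advancing time (a new reading comes with each control period).
- imaging.grab_frame(name): name is "side" or "top" or "wrist"; returns (picture, depth): 420x560x3 uint8, blue, green, red; 420x560 float32, m along the optical axis (not along the pixel's ray), 0 where there is no reading.
- imaging.camera_params(name): a dict with "camera_matrix" (3x3 intrinsics, pixels), "distortion" ([k1, k2, p1, p2, k3] as OpenCV has them; the pictures are not rectified), "T" (4x4, takes a point from camera to world coordinates); the wrist camera has in their place "hand_eye" (4x4, takes a point from camera to tool coordinates, whose origin is the TCP and whose axes are the flange's). Camera axes: x right, y down, z forward; pixel columns grow to the right and rows downward; lengths in m; the calibration is good to about 2 mm. A picture is of the moment at which its call begins: read the wrist's pose just before it. camera_params takes no time and is no camera call.
- ticket.sign_off(): hands the job in, once; it reports no verdict.
The state is a dict: "time": time; "qpos": joint angles; "joint_velocities": joint speeds; "joint_efforts": joint torques, N m; "eef_pos": TCP position; "tcp_rot": TCP orientation; "wrist_force": force on the tool from outside, world axes, zero at the start; "moment": the same for the moment, N m; "grip_width": finger opening in m.
Only numpy, scipy, OpenCV 4.12 (cv2) and the standard library are available. Lean on these libraries where they do the work, as an engineer would, in place of code of your own. Each camera call takes 0.05 s, during which the arm holds its last target.

## Working session

There is one attempt and no reset: what is moved stays moved. The work goes in short steps, Python scripts to look and compute and a shell command to move; the robot and the scene stay as the last step left them, time stands still between calls to the robot, and variables do not carry over. Pictures are saved under pics/ and viewed, and the job is handed in when it is done.

```bash
ls; mkdir -p pics
python3 - <<'E'
from rig import sensors, imaging, ticket
import cv2,json
print(sensors.sense())
for n in("side","top","wrist"):
    p,d=imaging.grab_frame(n); cv2.imwrite(f"pics/{n}0.png",p)
    import numpy as np; np.save(f"pics/{n}0.npy",d)
    print(n,imaging.camera_params(n))
E
```

```text
pics
{'time': 0.0, 'qpos': array([ 1.63610357e+00,  3.59357470e-01,  1.10454164e-02, -3.73371053e-04,
       -1.22408426e+00, -2.88106872e-01]), 'joint_velocities': array([ 0.00080749, -0.00024275, -0.0012004 ,  0.001101  , -0.00177119,
        0.00115646]), 'joint_efforts': array([-3.13534714e-03, -5.83319736e+01,  2.93429857e+01,  6.93694711e+00,
       -5.74436141e-03, -6.81889489e-06]), 'eef_pos': array([0.14905577, 0.65783541, 0.23037266]), 'tcp_rot': array([ 9.93794052e-01, -1.11232695e-01, -3.21629810e-05,  8.18390132e-04]), 'wrist_force': array([-0.98941854,  1.16774102,  0.49929638]), 'moment': array([-0.03803974, -0.02399986,  0.0335946 ]), 'grip_width': 0.08513560390385622}
side {'camera_matrix': array([[467.77921385,   0.        , 287.1392004 ],
       [  0.        , 467.77921385, 212.06649778],
       [  0.        ,   0.        ,   1.        ]]), 'distortion': array([0.0330972, 0.       , 0.       , 0.       , 0.       ]), 'T': array([[ 0.87472112, -0.27137125,  0.40152285,  0.06973741],
       [-0.48417508, -0.4535952 ,  0.74821513, -0.96149443],
       [-0.02091524, -0
[... 537 characters left out ...]
4,  1.21538648],
       [ 0.        ,  0.        ,  0.        ,  1.        ]])}
wrist {'camera_matrix': array([[360.65343693,   0.        , 279.02802216],
       [  0.        , 360.65343693, 208.09435024],
       [  0.        ,   0.        ,   1.        ]]), 'distortion': array([-0.00476228,  0.        ,  0.        ,  0.        ,  0.        ]), 'hand_eye': array([[ 4.75327663e-04, -9.59018466e-01, -2.83343178e-01,
         7.20572744e-02],
       [ 9.99999865e-01,  5.14740085e-04, -6.46482719e-05,
        -5.76434170e-04],
       [ 2.07846978e-04, -2.83343110e-01,  9.59018581e-01,
        -1.43224071e-01],
       [ 0.00000000e+00,  0.00000000e+00,  0.00000000e+00,
         1.00000000e+00]])}
```

View pics/top0.png

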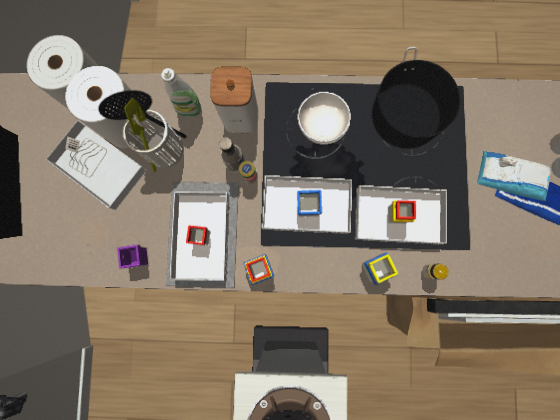

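View pics/side0.png

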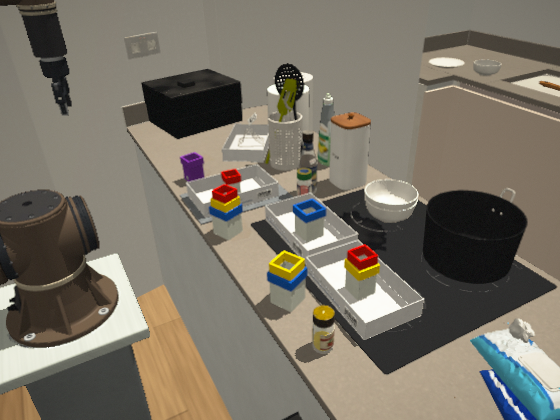

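View pics/wrist0.png

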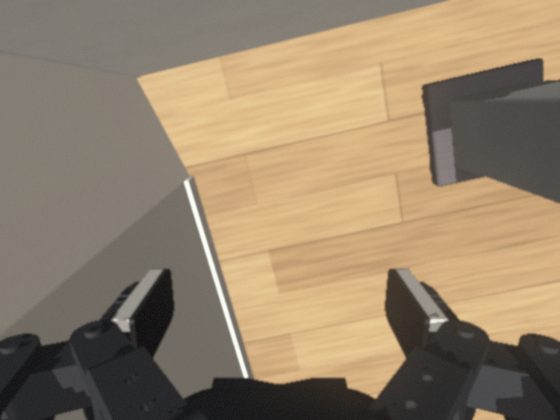

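The top view shows:
- **Left tray**, around (200,235): a red sample, so small tins go here.
- **Middle tray**, around (308,203): a blue sample, so large tins go here.
- **Right tray**, around (403,212): a yellow sample with a red tin nested in it (small_3).
- **Towers**: red/yellow/blue at (258,269) and yellow/blue at (382,268).
- **Purple tin** at (131,256): not part of the job.

Next I'll measure positions.

```bash
cat > h.py <<'E'
from rig import sensors, imaging
import cv2, numpy as np, sys
from scipy.spatial.transform import Rotation as R
def T_of(name,st=None):
    c=imaging.camera_params(name)
    if name!="wrist": return c,c["T"]
    st=st or sensors.sense()
    T=np.eye(4);T[:3,:3]=R.from_quat(st["tcp_rot"]).as_matrix();T[:3,3]=st["eef_pos"]
    return c,T@c["hand_eye"]
def grab(name,save=None):
    st=sensors.sense(); p,d=imaging.grab_frame(name)
    if save: cv2.imwrite(f"pics/{save}.png",p)
    c,T=T_of(name,st); return p,d,c,T
def cloud(d,c,T):
    h,w=d.shape; u,v=np.meshgrid(np.arange(w),np.arange(h))
    n=cv2.undistortPoints(np.stack([u,v],-1).reshape(-1,1,2).astype(float),c["camera_matrix"],c["distortion"]).reshape(h,w,2)
    P=np.dstack([n*d[...,None],d])
    return P@T[:3,:3].T+T[:3,3]
HU={"red":[(0,8),(172,180)],"yellow":[(22,35)],"blue":[(98,120)],"purple":[(125,155)]}
SZ={"red":50,"yellow":58,"blue":66}
def tins(p,d,c,T,minpx=25,ztop=True):
    hsv=cv2.cvtColor(p,cv2.COLOR_BGR2HSV); X=cloud(d,c,T); out=[]
    for col,rs in HU.items():
        m=np.zeros(d.shape,np.uint8)
        for a,b in rs: m|=((hsv[...,0]>=a)&(hsv[...,0]<=b)&(hsv[...,1]>120)&(hsv[...,2]>70)&(d>0)).astype(np.uint8)
        n,l,s,ce=cv2.connectedComponentsWithStats(m)
        for i in range(1,n):
            if s[i,4]<minpx: continue
            q=X[l==i]; zt=np.percentile(q[:,2],95)
            t=q[q[:,2]>zt-0.006]
            # drop strays
            (cx,cy),(w,h),a=cv2.minAreaRect((t[:,:2]*1000).astype(np.float32))
            out.append((col,ce[i].round().astype(int).tolist(),s[i,4],[round(cx,1),round(cy,1),round(zt*1000,1)],[round(w,1),round(h,1),round(a,1)]))
    return out
E
python3 - <<'E'
from h import *
for n in("top","side"):
    p=cv2.imread(f"pics/{n}0.png");d=np.load(f"pics/{n}0.npy");c,T=T_of(n)
    print(n)
    for o in tins(p,d,c,T): print(*o)
    X=cloud(d,c,T)
    if n=="top":
        for uv in [(172,192),(229,192),(170,283),(228,283),(263,178),(351,178),(263,231),(350,234),(358,187),(447,188),(357,240),(446,243),(248,170),(437,270),(440,270),(232,150)]:
            print(uv,(X[uv[1],uv[0]]*1000).round())
E
python3 - <<'E'
import cv2
p=cv2.imread('pics/top0.png')
cv2.imwrite('pics/t1.png',cv2.resize(p[130:300,155:465],None,fx=2.5,fy=2.5,interpolation=2))
E
```

```text
top
red [406, 210] 205 [611.3, -300.9, np.float64(122.3)] [49.6, 47.9, 89.3]
red [196, 235] 168 [534.2, 268.4, np.float64(90.7)] [51.1, 47.1, 84.9]
red [257, 269] 132 [444.5, 90.7, np.float64(142.9)] [46.5, 48.2, 23.0]
yellow [184, 109] 53 [905.6, 328.7, np.float64(78.6)] [47.9, 2.6, 89.4]
yellow [143, 140] 41 [790.4, 403.5, np.float64(193.6)] [1.3, 9.8, 65.3]
yellow [247, 169] 82 [719.0, 132.7, np.float64(109.3)] [41.1, 39.5, 47.4]
yellow [397, 214] 119 [599.0, -287.3, np.float64(102.5)] [67.2, 33.4, 43.6]
yellow [383, 268] 260 [454.7, -238.4, np.float64(118.6)] [57.1, 56.4, 25.4]
yellow [267, 266] 33 [446.4, 63.9, np.float64(138.5)] [13.9, 0.4, 23.9]
yellow [440, 271] 170 [448.1, -395.9, np.float64(100.0)] [37.2, 37.6, 78.5]
blue [494, 155] 75 [788.2, -598.3, np.float64(45.4)] [38.6, 11.7, 80.7]
blue [537, 193] 616 [700.6, -669.7, np.float64(57.9)] [109.2, 10.0, 79.9]
blue [532, 209] 468 [646.7, -688.6, np.float64(20.2)] [201.6, 19.9, 68.1]
blue [309, 203] 195 [629.4, -41.8, np.float64(101.2)] [65.5, 63.9, 4.2]
blue [372, 267] 84 [461.5, -218.1, np.float64(93.6)] [42.5, 85.1, 71.4]
[... 1307 characters left out ...]
16.4, np.float64(91.5)] [43.2, 77.3, 45.3]
yellow [323, 312] 259 [448.1, -396.8, np.float64(95.5)] [40.9, 40.5, 27.1]
yellow [318, 338] 119 [436.0, -413.4, np.float64(60.0)] [5.2, 21.6, 56.5]
blue [309, 210] 481 [629.9, -43.7, np.float64(95.8)] [69.1, 72.4, 2.2]
blue [226, 213] 247 [433.2, 69.7, np.float64(88.2)] [49.0, 87.4, 68.4]
blue [287, 280] 370 [445.2, -260.5, np.float64(88.9)] [50.9, 89.3, 71.0]
blue [520, 369] 370 [698.0, -676.8, np.float64(57.2)] [93.9, 12.3, 79.4]
blue [516, 400] 323 [668.4, -671.9, np.float64(23.5)] [111.4, 13.2, 78.5]
blue [499, 398] 580 [652.9, -662.3, np.float64(15.7)] [97.2, 15.7, 72.5]
purple [192, 166] 469 [466.4, 452.9, np.float64(83.6)] [60.9, 60.1, 15.1]
```

View pics/t1.png

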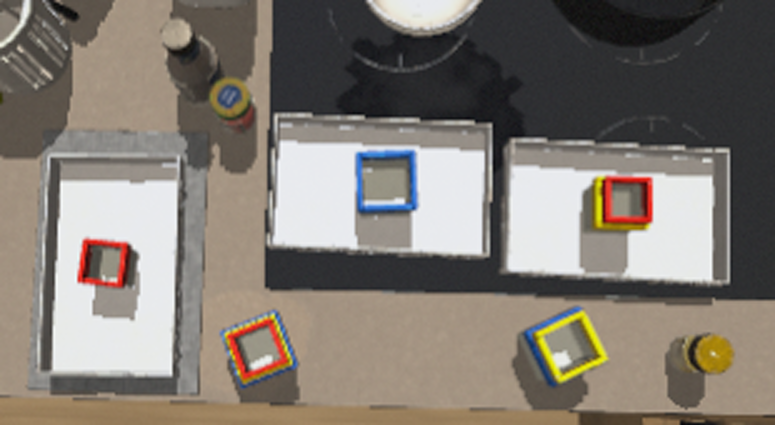

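Run:
```python
from h import *
for n in("top","side"):
    p=cv2.imread(f"pics/{n}0.png");d=np.load(f"pics/{n}0.npy");c,T=T_of(n)
    X=cloud(d,c,T)*1000; o=3 if n=="top" else -2
    for nm,b in dict(left=(385,690,172,372),mid=(520,730,-183,118),right=(510,715,-465,-160)).items():
        m=(X[...,2]>44+o)&(X[...,2]<60+o)&(X[...,0]>b[0])&(X[...,0]<b[1])&(X[...,1]>b[2])&(X[...,1]<b[3])&(d>0)
        q=X[m]; 
        print(n,nm,m.sum(),q.min(0).round(),q.max(0).round(),cv2.minAreaRect(q[:,:2].astype(np.float32)))
```

```text
top left 383 [411. 191.  47.] [660. 346.  63.] ((535.6454467773438, 268.50787353515625), (248.0079345703125, 154.39376831054688), 0.4054673910140991)
top mid 363 [ 540. -183.   47.] [716. 116.  62.] ((627.95703125, -33.41386413574219), (305.13092041015625, 164.21420288085938), 87.74372863769531)
top right 455 [ 530. -436.   47.] [ 703. -160.   63.] ((616.2293701171875, -295.1898193359375), (276.83612060546875, 163.9572296142578), 87.7697525024414)
side left 493 [406. 183.  42.] [664. 349.  58.] ((535.0318603515625, 265.2278137207031), (256.45330810546875, 165.54417419433594), 0.6816134452819824)
side mid 902 [ 537. -183.   42.] [727. 118.  58.] ((631.849609375, -33.524017333984375), (311.42120361328125, 168.1205291748047), 85.83340454101562)
side right 1394 [ 527. -437.   42.] [ 704. -160.   58.] ((613.8809814453125, -297.15069580078125), (276.98260498046875, 168.51577758789062), 87.3460464477539)
```

```bash
cat >> h.py <<'E'
def onplane(uv,c,T,z):
    n=cv2.undistortPoints(np.array([[uv]],float),c["camera_matrix"],c["distortion"]).ravel()
    r=T[:3,:3]@np.array([*n,1]); t=(z/1000-T[2,3])/r[2]
    return ((T[:3,3]+t*r)*1000)[:2]
E
python3 - <<'E'
from h import *
c,T=T_of("top")
for nm,q in dict(left=[(45,154),(182,154),(177,378),(41,374)],mid=[(274,113),(492,124),(490,258),(267,248)],right=[(506,138),(729,148),(728,284),(501,273)]).items():
    P=np.array([onplane((155+u/2.5,130+v/2.5),c,T,56+3) for u,v in q])
    r=cv2.minAreaRect(P.astype(np.float32)); e=P[1]-P[0]+P[2]-P[3]
    print(nm,P.round().tolist(),P.mean(0).round(1),r[1],np.degrees(np.arctan2(e[1],e[0])))
E
```

```text
left [[659.0, 347.0], [662.0, 189.0], [409.0, 184.0], [409.0, 337.0]] [534.5 264.3] (252.97547912597656, 158.21595764160156) -89.5163688903059
mid [[712.0, 85.0], [704.0, -165.0], [550.0, -162.0], [556.0, 88.0]] [630.2 -38.4] (251.21273803710938, 155.80078125) -91.59769563052399
right [[687.0, -181.0], [681.0, -435.0], [526.0, -429.0], [533.0, -175.0]] [ 607.  -304.8] (256.1022033691406, 155.11351013183594) -91.51988480554058
```

```bash
python3 -m crank '10 -20 20 0; 30 -60 20 0.1; 55 -110 20 0.2; 80 -160 20 0.3; 105 -210 20 0.4; 130 -260 20 0.5; 155 -310 20 0.6; 180 -360 20 0.625; 205 -410 20 0.625; 230 -460 20 0.625; 255 -505 20 0.625; 275 -540 20 0.625; 290 -562 20 0.625; 294 -568 20 0.625; 294 -568 20 0.625; 294 -568 20 0.625' 85
cat > look.py <<'E'
from h import *
nm=sys.argv[1]
p,d,c,T=grab("wrist",nm); np.save(f"pics/{nm}.npy",d)
st=sensors.sense(); x=R.from_quat(st["tcp_rot"]).as_matrix()
print("t",st["time"],"tcp",(st["eef_pos"]*1000).round(1),"xang",np.degrees(np.arctan2(x[1,0],x[0,0])).round(2),"F",st["wrist_force"].round(1),"grip",round(st["grip_width"]*1000,1),"q",st["qpos"].round(2))
for o in tins(p,d,c,T,150): print(*o)
E
python3 look.py w1
```

```text
time: 2.15
eef_pos: [0.4428, 0.0909, 0.2513]
tcp_rot: [0.98, 0.2, -0.0, -0.0]
wrist_force: [-0.4, -0.1, -0.1]
grip_width: 0.085
t 2.2 tcp [442.8  91.  251.4] xang 23.11 F [0.3 0.6 0.2] grip 85.1 q [ 0.64 -0.03 -0.42 -0.   -1.18  1.33]
red [112, 15] 839 [514.6, 266.5, np.float64(89.5)] [24.9, 56.0, 22.9]
red [279, 200] 2603 [445.2, 92.7, np.float64(141.6)] [49.7, 49.9, 22.8]
yellow [270, 165] 790 [445.2, 94.4, np.float64(116.6)] [56.1, 56.8, 23.1]
blue [512, 51] 2674 [621.8, -40.2, np.float64(99.2)] [47.6, 66.9, 3.4]
blue [274, 149] 424 [472.1, 107.3, np.float64(91.6)] [9.7, 64.5, 27.9]
blue [553, 304] 767 [433.8, -211.0, np.float64(86.4)] [47.7, 2.7, 27.2]
```

View pics/w1.png

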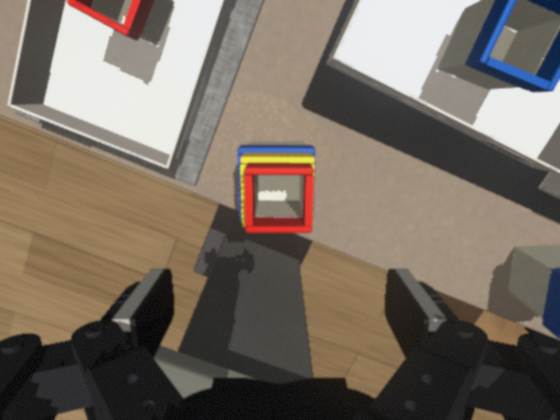

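```bash
python3 -m crank '2 0 -20 0; 2 0 -60 0; 2 0 -95 0; 2 0 -115 0; 2 0 -125 0; 2 0 -130 0; 2 0 -132 0; 2 0 -132 0' ; python3 -m crank '0 0 0 0; 0 0 0 0; 0 0 0 0; 0 0 0 0; 0 0 0 0; 0 0 0 0; 0 0 0 0; 0 0 0 0' 40; python3 look.py w2
```

```text
time: 3.2
eef_pos: [0.4454, 0.0905, 0.1198]
tcp_rot: [0.98, 0.2, 0.0, -0.0]
wrist_force: [-0.0, -0.1, 0.4]
grip_width: 0.0849
time: 4.2
eef_pos: [0.4455, 0.0906, 0.12]
tcp_rot: [0.98, 0.2, 0.001, -0.0]
wrist_force: [-2.5, 1.2, 5.5]
grip_width: 0.049
t 4.25 tcp [445.5  90.6 120. ] xang 23.04 F [-2.1  1.7  5.4] grip 48.5 q [ 0.64  0.1  -0.61 -0.   -0.85  1.34]
red [279, 287] 11739 [446.0, 91.8, np.float64(141.5)] [50.0, 51.2, 22.8]
yellow [273, 208] 3050 [466.8, 102.8, np.float64(116.6)] [19.4, 59.6, 33.5]
blue [271, 186] 1920 [472.2, 106.3, np.float64(91.7)] [10.8, 65.1, 28.2]
```

View pics/w2.png

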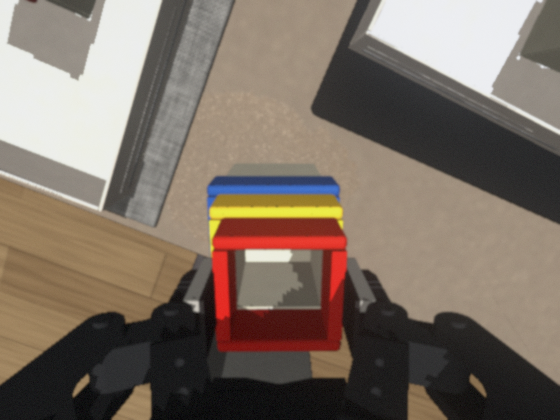

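```bash
python3 -m crank '0 0 4 0; 0 0 8 0; 0 0 12 0; 0 0 17 0; 0 0 22 0; 0 0 27 0; 0 0 32 0; 0 0 37 0; 0 0 42 0; 0 0 48 0; 0 0 54 0; 0 0 60 0; 0 0 70 0; 0 0 85 0; 0 0 100 0; 0 0 105 0; 0 0 105 0'; python3 look.py w3; python3 -c "
from h import *
p,d,c,T=grab('side','s3')
for o in tins(p,d,c,T): print(*o)"
```

```text
time: 6.38
eef_pos: [0.4452, 0.0904, 0.2247]
tcp_rot: [0.98, 0.2, 0.0, -0.0]
wrist_force: [-0.4, 0.4, -0.9]
grip_width: 0.0486
t 6.425 tcp [445.   90.3 224.2] xang 23.04 F [-0.2  0.7 -2.4] grip 48.7 q [ 0.64 -0.01 -0.46 -0.   -1.12  1.34]
red [97, 14] 873 [512.7, 265.1, np.float64(89.5)] [20.9, 50.5, 22.7]
red [279, 286] 11916 [445.5, 91.5, np.float64(246.2)] [50.6, 51.2, 22.5]
yellow [274, 173] 1359 [459.9, 100.2, np.float64(116.6)] [26.8, 58.3, 25.8]
blue [515, 44] 2172 [619.0, -34.1, np.float64(99.2)] [42.9, 53.8, 3.4]
blue [273, 156] 590 [471.9, 106.9, np.float64(91.6)] [9.6, 64.0, 27.5]
red [217, 158] 267 [442.9, 87.9, np.float64(244.2)] [49.2, 53.6, 24.0]
red [237, 176] 73 [514.8, 176.6, np.float64(86.8)] [243.0, 16.2, 65.5]
red [303, 190] 33 [700.0, 118.6, np.float64(60.6)] [5.0, 2.7, 22.5]
red [362, 256] 521 [611.0, -304.5, np.float64(116.4)] [51.5, 51.3, 90.0]
yellow [287, 97] 370 [820.8, 395.3, np.float64(295.2)] [12.9, 33.6, 58.5]
yellow [322, 148] 52 [904.4, 324.0, np.float64(73.1)] [7.2, 43.9, 1.7]
yellow [267, 158] 31 [740.0, 415.5, np.float64(45.7)] [9.4, 3.8, 52.0]
ye
[... 254 characters left out ...]
16.1, np.float64(92.0)] [43.2, 78.0, 42.4]
yellow [323, 312] 255 [447.9, -397.0, np.float64(95.8)] [39.7, 40.8, 37.8]
yellow [318, 338] 118 [436.0, -413.3, np.float64(61.0)] [4.5, 21.8, 52.5]
blue [309, 210] 481 [630.5, -44.8, np.float64(95.8)] [69.2, 70.8, 1.2]
blue [226, 213] 249 [440.9, 88.6, np.float64(87.7)] [65.2, 66.7, 23.9]
blue [287, 280] 374 [445.7, -260.7, np.float64(88.8)] [49.7, 89.3, 72.2]
blue [520, 369] 374 [697.5, -677.9, np.float64(57.1)] [99.6, 11.5, 79.7]
blue [516, 400] 325 [669.9, -671.4, np.float64(23.1)] [112.4, 13.1, 76.5]
blue [499, 398] 576 [652.7, -665.3, np.float64(15.7)] [90.5, 14.8, 69.8]
purple [192, 166] 467 [467.1, 451.1, np.float64(83.3)] [56.2, 62.5, 13.1]
```

View pics/s3.png

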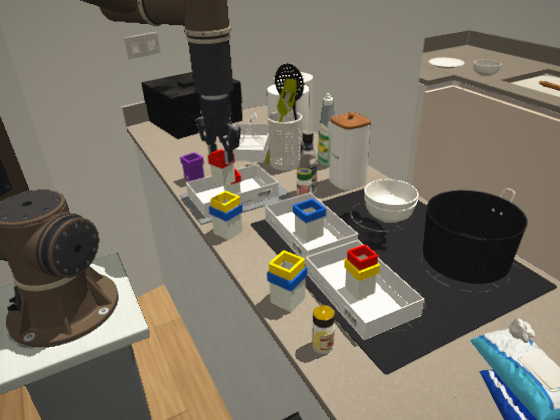

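```bash
python3 -m crank '1 10 0 -0.02; 3 30 0 -0.08; 6 60 0 -0.16; 9 90 0 -0.24; 12 120 0 -0.32; 15 145 0 -0.40; 17 165 0 -0.40; 18 174 0 -0.40; 18 175 0 -0.40; 18 175 0 -0.40'; python3 look.py w4; python3 -m crank '0 0 -20 0; 0 0 -50 0; 0 0 -85 0; 0 0 -115 0; 0 0 -135 0; 0 0 -145 0; 0 0 -150 0; 0 0 -152 0; 0 0 -154 0; 0 0 -155 0; 0 0 -155 0'
```

```text
time: 7.72
eef_pos: [0.463, 0.2647, 0.2243]
tcp_rot: [1.0, 0.001, -0.0, 0.0]
wrist_force: [0.4, -0.9, -1.9]
grip_width: 0.0487
t 7.775 tcp [463.  264.6 224.4] xang 0.12 F [-0.6 -0.4 -2.7] grip 48.7 q [ 0.89  0.13 -0.31 -0.   -1.13  0.69]
red [272, 102] 1760 [534.3, 271.0, np.float64(89.6)] [48.4, 48.7, 85.3]
red [281, 285] 11611 [463.4, 265.5, np.float64(245.8)] [50.8, 51.2, 0.4]
yellow [505, 224] 5411 [444.8, 94.2, np.float64(116.3)] [58.6, 59.3, 22.7]
blue [465, 200] 1860 [445.3, 96.6, np.float64(91.4)] [63.8, 65.6, 22.7]
purple [45, 186] 2264 [470.9, 455.8, np.float64(86.6)] [56.9, 57.9, 9.9]
time: 9.15
eef_pos: [0.4632, 0.2654, 0.0695]
tcp_rot: [1.0, 0.001, 0.0, -0.0]
wrist_force: [-0.1, 0.1, -1.2]
grip_width: 0.0485
```

```bash
python3 -m crank '0 0 -1 0; 0 0 -2 0; 0 0 -2 0'; python3 look.py w5
```

```text
time: 9.52
eef_pos: [0.4633, 0.2654, 0.0678]
tcp_rot: [1.0, 0.001, 0.0, -0.0]
wrist_force: [-2.6, -0.3, 4.1]
grip_width: 0.0488
t 9.575 tcp [463.3 265.4  67.8] xang 0.14 F [-2.6 -0.4  5.5] grip 49.0 q [ 0.89  0.3  -0.51  0.   -0.77  0.69]
red [267, 97] 11539 [534.5, 270.9, np.float64(89.4)] [49.4, 49.6, 85.2]
red [280, 286] 11565 [464.0, 266.5, np.float64(89.3)] [51.0, 50.3, 89.6]
```

View pics/w5.png

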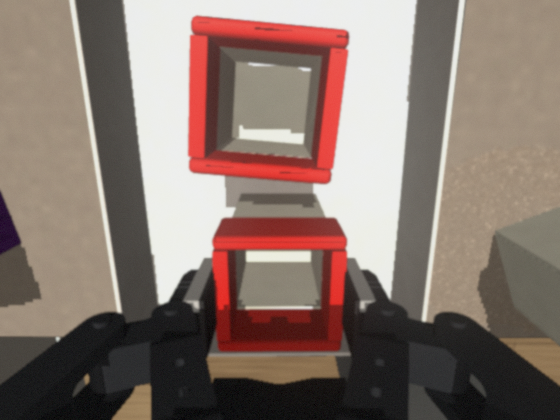

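```bash
python3 -m crank '0 0 0 0; 0 0 0 0; 0 0 0 0; 0 0 0 0; 0 0 5 0; 0 0 30 0; 0 0 80 0; 0 0 130 0; 0 0 170 0; 0 0 182 0' 85; python3 look.py w6;  python3 -m crank '5 -20 0 0; 15 -60 0 0; 30 -115 0 0; 45 -170 0 0; 60 -225 0 0; 75 -280 0 0; 90 -335 0 0; 105 -390 0 0; 120 -445 0 0; 133 -500 0 0; 143 -540 0 0; 147 -562 0 0; 148 -567 0 0; 148 -567 0 0; 148 -567 0 0'; python3 look.py w7
```

```text
time: 10.82
eef_pos: [0.464, 0.266, 0.2527]
tcp_rot: [1.0, 0.001, 0.002, -0.002]
wrist_force: [-0.4, 0.2, -1.2]
grip_width: 0.0854
t 10.875 tcp [464.  265.9 252.7] xang 0.14 F [0.8 1.  1.8] grip 85.2 q [ 0.89  0.11 -0.27  0.   -1.19  0.69]
red [275, 105] 1426 [534.0, 270.8, np.float64(89.6)] [48.3, 48.7, 85.2]
red [280, 188] 1580 [463.7, 266.6, np.float64(89.4)] [48.5, 49.6, 90.0]
yellow [488, 216] 4216 [444.5, 94.2, np.float64(116.3)] [59.0, 59.0, 22.3]
blue [453, 194] 1361 [445.5, 96.6, np.float64(91.5)] [63.2, 65.7, 23.2]
purple [68, 180] 1960 [470.6, 455.8, np.float64(86.6)] [56.7, 58.3, 9.7]
time: 12.75
eef_pos: [0.6111, -0.3007, 0.2495]
tcp_rot: [1.0, 0.002, 0.0, -0.0]
wrist_force: [0.7, 0.2, -0.3]
grip_width: 0.0852
t 12.8 tcp [ 611.2 -300.6  249.7] xang 0.2 F [0.1 1.  0.5] grip 84.9 q [-0.17  0.36  0.05 -0.   -1.27  1.75]
red [280, 194] 1991 [613.2, -300.7, np.float64(119.8)] [48.5, 49.2, 89.5]
yellow [279, 158] 600 [622.1, -300.7, np.float64(94.5)] [56.1, 39.2, 89.5]
yellow [361, 307] 340 [467.9, -387.3, np.float64(64.4)] [4.0, 23.4, 22.2]
yellow [210, 353] 3203 [522.4, -243.7, np.float64(116.4)] [76.7, 207.7, 84.4]
yellow [377, 353] 544 [450.4, -394.9, np.float64(97.2)] [36.1, 33.6, 4.6]
blue [552, 60] 153 [720.5, -555.8, np.float64(36.8)] [13.6, 6.5, 53.2]
blue [5, 181] 449 [624.6, -67.5, np.float64(99.3)] [47.7, 14.0, 3.1]
blue [209, 321] 813 [475.3, -242.6, np.float64(91.4)] [88.1, 47.6, 73.8]
```

View pics/w7.png

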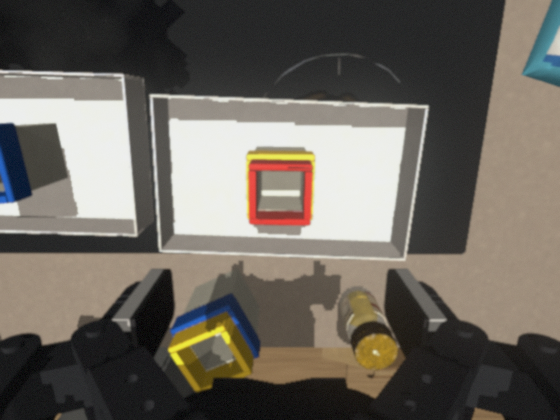

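```bash
python3 -m crank '1 0 -20 0; 1 0 -60 0; 1 0 -100 0; 1 0 -130 0; 1 0 -145 0; 1 0 -151 0; 1 0 -152 0; 1 0 -152 0' ; python3 -m crank '0 0 0 0; 0 0 0 0; 0 0 0 0; 0 0 0 0; 0 0 0 0; 0 0 0 0; 0 0 0 0; 0 0 0 0' 40;  python3 -m crank '0 0 3 0; 0 0 6 0; 0 0 10 0; 0 0 14 0; 0 0 18 0; 0 0 22 0; 0 0 26 0; 0 0 30 0; 0 0 30 0'; python3 look.py w8
```

```text
time: 13.8
eef_pos: [0.6129, -0.3019, 0.0985]
tcp_rot: [1.0, 0.001, 0.001, 0.0]
wrist_force: [0.1, -0.0, -0.3]
grip_width: 0.0846
time: 14.8
eef_pos: [0.6124, -0.3019, 0.0982]
tcp_rot: [1.0, 0.001, 0.0, 0.0]
wrist_force: [-0.8, 0.3, 5.3]
grip_width: 0.0488
time: 15.92
eef_pos: [0.6124, -0.302, 0.128]
tcp_rot: [1.0, 0.001, 0.0, 0.0]
wrist_force: [-0.6, -0.8, 0.4]
grip_width: 0.0486
t 15.975 tcp [ 612.4 -302.   128. ] xang 0.13 F [-0.1 -0.8 -0.5] grip 48.8 q [-0.17  0.44 -0.1   0.   -1.02  1.75]
red [280, 285] 11524 [613.3, -301.0, np.float64(149.1)] [51.2, 50.5, 89.9]
yellow [278, 194] 2386 [634.7, -300.9, np.float64(94.3)] [57.0, 14.5, 89.8]
```

View pics/w8.png

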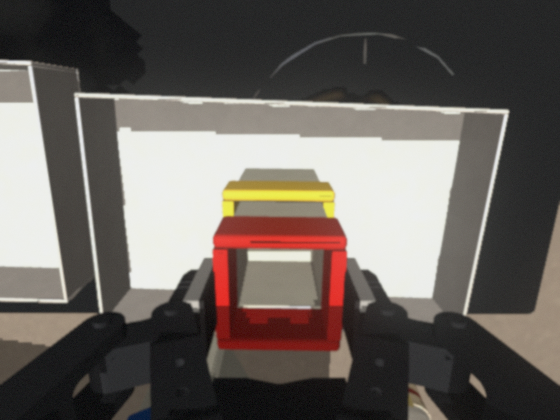

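```bash
python3 -m crank '0 0 5 0; 0 0 12 0; 0 0 20 0; 0 0 28 0; 0 0 38 0; 0 0 55 0; 0 0 75 0; 0 0 95 0; 0 0 102 0; 0 0 102 0'; python3 look.py w9; python3 -m crank '0 10 0 0; 0 35 0 0; 0 75 0 0; 0 125 0 0; 0 175 0 0; 0 225 0 0; -2 275 0 0; -2 325 0 0; -2 375 0 0; -4 425 0 0; -5 475 0 0; -5 515 0 0; -5 545 0 0; -5 562 0 0; -5 569 0 0; -5 569 0 0; -5 569 0 0'; python3 look.py w10
```

```text
time: 17.23
eef_pos: [0.6123, -0.3017, 0.2299]
tcp_rot: [1.0, 0.001, 0.001, 0.0]
wrist_force: [-0.3, -0.1, -2.7]
grip_width: 0.0487
t 17.275 tcp [ 612.  -301.6  229.1] xang 0.12 F [-0.2  0.3 -2.8] grip 48.9 q [-0.17  0.37  0.03 -0.   -1.23  1.75]
red [280, 285] 11489 [613.1, -300.7, np.float64(251.1)] [50.9, 50.2, 89.3]
yellow [279, 168] 1112 [628.2, -301.2, np.float64(94.4)] [56.0, 26.2, 89.4]
yellow [231, 360] 672 [540.7, -266.0, np.float64(117.5)] [30.4, 170.1, 82.6]
time: 19.4
eef_pos: [0.6072, 0.2663, 0.2294]
tcp_rot: [1.0, 0.001, -0.0, 0.0]
wrist_force: [0.2, 0.4, -1.4]
grip_width: 0.0487
t 19.45 tcp [607.2 266.3 229.4] xang 0.07 F [-0.   0.1 -2.3] grip 48.9 q [ 0.71  0.34 -0.02  0.   -1.21  0.87]
red [428, 60] 232 [711.4, 153.3, np.float64(80.9)] [29.9, 7.4, 24.0]
red [280, 290] 12291 [607.9, 267.5, np.float64(250.5)] [51.2, 50.7, 89.2]
yellow [473, 16] 494 [732.5, 137.6, np.float64(107.3)] [18.0, 42.1, 8.9]
yellow [493, 53] 313 [712.0, 120.3, np.float64(107.4)] [9.2, 28.0, 54.0]
yellow [453, 58] 378 [708.1, 146.5, np.float64(107.1)] [29.9, 13.1, 34.7]
blue [475, 40] 549 [720.1, 135.1, np.float64(107.6)] [18.7, 25.9, 60.3]
purple [79, 300] 2031 [539.8, 401.2, np.float64(86.1)] [33.2, 225.3, 37.8]
```

View pics/w10.png

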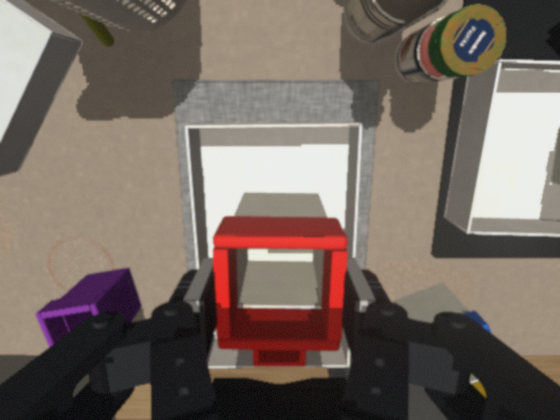

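```bash
python3 -m crank '0 0 -20 0; 0 0 -60 0; 0 0 -100 0; 0 0 -130 0; 0 0 -145 0; 0 0 -153 0; 0 0 -156 0; 0 0 -158 0; 0 0 -159 0; 0 0 -160 0; 0 0 -161 0; 0 0 -161 0'; python3 look.py w11
```

```text
time: 20.95
eef_pos: [0.6071, 0.2673, 0.0683]
tcp_rot: [1.0, 0.001, -0.0, 0.0]
wrist_force: [-0.5, -0.1, -1.5]
grip_width: 0.0487
t 21.0 tcp [607.2 267.3  68.3] xang 0.13 F [-0.6  0.1 -1.5] grip 48.8 q [ 0.71  0.47 -0.21  0.   -0.89  0.86]
red [280, 285] 11431 [607.9, 268.2, np.float64(89.4)] [50.9, 50.3, 89.6]
red [272, 369] 1554 [559.9, 269.0, np.float64(77.2)] [48.0, 3.3, 86.3]
```

```bash
python3 -m crank '0 0 -1 0; 0 0 -1 0'; python3 -m crank '0 0 0 0; 0 0 0 0; 0 0 0 0; 0 0 0 0; 0 0 5 0; 0 0 30 0; 0 0 80 0; 0 0 130 0; 0 0 160 0; 0 0 172 0' 85; python3 look.py w12;  python3 -m crank '-5 -5 0 0; -15 -20 0 -0.1; -30 -35 0 -0.25; -45 -50 0 -0.4; -60 -70 0 -0.55; -80 -90 0 -0.7; -100 -110 0 -0.85; -120 -130 0 -1.0; -140 -150 0 -1.1; -154 -167 0 -1.17; -162 -177 0 -1.17; -162 -177 0 -1.17; -162 -177 0 -1.17'; python3 look.py w13
```

```text
time: 21.25
eef_pos: [0.6074, 0.2673, 0.0682]
tcp_rot: [1.0, 0.001, 0.0, -0.0]
wrist_force: [-2.4, -1.3, 5.2]
grip_width: 0.0486
time: 22.5
eef_pos: [0.6078, 0.2677, 0.2421]
tcp_rot: [1.0, 0.001, 0.002, -0.001]
wrist_force: [-0.8, -0.2, -0.8]
grip_width: 0.0846
t 22.55 tcp [607.9 267.6 242.3] xang 0.13 F [0.1 0.1 2.8] grip 84.8 q [ 0.71  0.33 -0.    0.   -1.23  0.86]
red [424, 67] 165 [708.4, 152.9, np.float64(81.6)] [26.0, 5.8, 34.5]
red [281, 189] 1690 [608.1, 266.9, np.float64(89.5)] [49.7, 48.5, 0.0]
red [277, 266] 1876 [534.6, 270.4, np.float64(89.3)] [49.3, 50.4, 85.8]
red [280, 331] 2021 [464.4, 266.4, np.float64(89.1)] [49.7, 50.3, 89.0]
yellow [473, 35] 716 [724.3, 132.3, np.float64(107.2)] [43.4, 34.1, 53.3]
yellow [447, 62] 321 [708.0, 146.3, np.float64(107.3)] [29.3, 12.5, 33.4]
blue [469, 44] 404 [719.6, 134.9, np.float64(107.6)] [18.3, 25.0, 58.4]
blue [469, 316] 294 [547.3, 148.5, np.float64(91.5)] [197.3, 12.1, 45.1]
purple [87, 296] 1903 [535.6, 402.6, np.float64(86.1)] [36.9, 221.9, 37.6]
time: 24.18
eef_pos: [0.4455, 0.0906, 0.239]
tcp_rot: [0.835, -0.551, -0.0, 0.0]
wrist_force: [-0.3, 0.5, 0.2]
grip_width: 0.0849
t 24.225 tcp [445.5  90.7 239. ] xang -66.86 F [-0.9  0.1 -0.6] grip 85.1 q [ 0.64 -0.02 -0.44  0.   -1.15 -0.23]
red [46, 290] 2840 [607.4, 266.7, np.float64(89.0)] [51.7, 50.8, 89.8]
red [106, 303] 392 [499.4, 103.4, np.float64(272.9)] [7.5, 1.3, 79.0]
red [192, 341] 2267 [463.3, 266.6, np.float64(89.0)] [50.0, 51.2, 0.1]
yellow [280, 202] 2860 [444.2, 93.7, np.float64(116.6)] [57.5, 57.9, 22.9]
blue [280, 158] 395 [455.6, 67.0, np.float64(91.7)] [64.5, 5.7, 23.3]
```

View pics/w13.png

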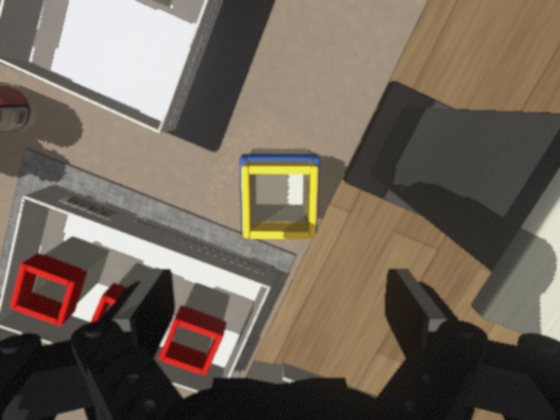

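```bash
python3 -m crank '0 1 -20 0; -0.5 1.5 -60 0; -0.5 1.5 -100 0; -0.5 1.5 -130 0; -0.5 1.5 -140 0; -0.5 1.5 -144 0; -0.5 1.5 -144 0; -0.5 1.5 -144 0' ; python3 -m crank '0 0 0 0; 0 0 0 0; 0 0 0 0; 0 0 0 0; 0 0 0 0; 0 0 0 0; 0 0 0 0; 0 0 0 0' 48;  python3 -m crank '0 0 3 0; 0 0 6 0; 0 0 10 0; 0 0 14 0; 0 0 18 0; 0 0 22 0; 0 0 26 0; 0 0 30 0; 0 0 30 0'; python3 look.py w14
```

```text
time: 25.22
eef_pos: [0.4453, 0.0922, 0.0962]
tcp_rot: [0.834, -0.551, 0.0, -0.001]
wrist_force: [0.3, -0.6, 0.4]
grip_width: 0.0849
time: 26.22
eef_pos: [0.445, 0.0919, 0.0962]
tcp_rot: [0.834, -0.551, 0.0, -0.0]
wrist_force: [-2.2, 0.6, 7.1]
grip_width: 0.0566
time: 27.35
eef_pos: [0.4449, 0.0919, 0.1259]
tcp_rot: [0.834, -0.551, 0.0, -0.0]
wrist_force: [-0.6, 1.2, -0.3]
grip_width: 0.0563
t 27.4 tcp [444.9  91.9 125.7] xang -66.9 F [-1.5 -0.1  0.4] grip 56.4 q [ 0.64  0.09 -0.61  0.   -0.87 -0.24]
red [135, 410] 206 [482.9, 241.8, np.float64(87.1)] [10.0, 3.2, 5.0]
yellow [279, 287] 14828 [444.3, 93.6, np.float64(145.9)] [59.8, 58.9, 23.3]
blue [280, 192] 2200 [454.6, 69.9, np.float64(91.6)] [64.7, 12.5, 23.8]
```

View pics/w14.png

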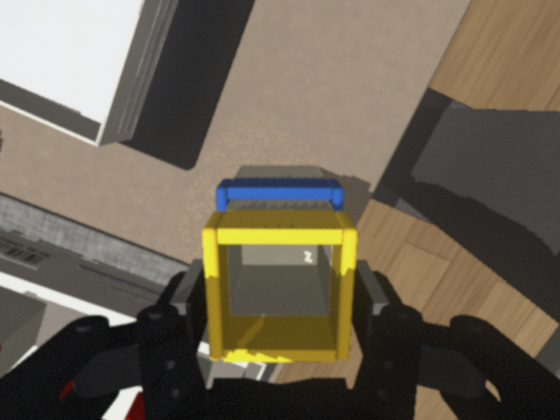

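```bash
python3 -m crank '0 0 5 0; 0 0 12 0; 0 0 20 0; 0 0 28 0; 0 0 38 0; 0 0 55 0; 0 0 75 0; 0 0 95 0; 0 0 110 0; 0 0 114 0; 0 0 114 0'; python3 look.py w15; python3 -m crank '5 -10 0 -0.03; 15 -30 0 -0.08; 35 -65 0 -0.16; 55 -105 0 -0.24; 75 -145 0 -0.32; 95 -185 0 -0.4; 115 -222 0 -0.43; 135 -258 0 -0.43; 150 -288 0 -0.43; 160 -305 0 -0.43; 164 -313 0 -0.43; 164 -313 0 -0.43; 164 -313 0 -0.43'; python3 look.py w16
```

```text
time: 28.78
eef_pos: [0.4445, 0.0918, 0.2391]
tcp_rot: [0.834, -0.551, -0.0, -0.0]
wrist_force: [-0.6, -0.3, -1.7]
grip_width: 0.0573
t 28.825 tcp [444.3  91.7 238.7] xang -66.92 F [-0.2 -0.1 -2.6] grip 56.5 q [ 0.64 -0.02 -0.44 -0.   -1.15 -0.24]
red [46, 288] 2841 [607.7, 266.6, np.float64(89.0)] [52.2, 50.6, 89.5]
red [121, 301] 852 [513.4, 185.9, np.float64(89.3)] [184.2, 35.3, 68.5]
red [204, 362] 201 [466.7, 83.0, np.float64(317.3)] [1.6, 0.7, 85.0]
yellow [279, 287] 14840 [443.8, 93.6, np.float64(259.1)] [59.9, 59.0, 23.1]
blue [279, 163] 1011 [451.7, 75.9, np.float64(91.7)] [64.6, 24.7, 23.0]
time: 30.45
eef_pos: [0.6084, -0.2204, 0.2395]
tcp_rot: [-0.698, 0.716, 0.0, 0.0]
wrist_force: [-0.2, 0.5, -1.8]
grip_width: 0.0565
t 30.5 tcp [ 608.5 -220.3  239.7] xang -91.5 F [-0.3 -0.1 -2.4] grip 56.5 q [-0.05  0.31 -0.04 -0.   -1.22  0.02]
yellow [271, 86] 2225 [612.0, -301.1, np.float64(94.5)] [56.3, 57.0, 89.6]
yellow [482, 168] 4574 [454.7, -236.8, np.float64(116.7)] [58.5, 59.2, 26.2]
yellow [279, 288] 14839 [608.5, -218.5, np.float64(259.5)] [58.9, 59.5, 88.2]
blue [445, 144] 1228 [455.7, -238.2, np.float64(91.6)] [64.8, 64.2, 25.9]
```

View pics/w16.png

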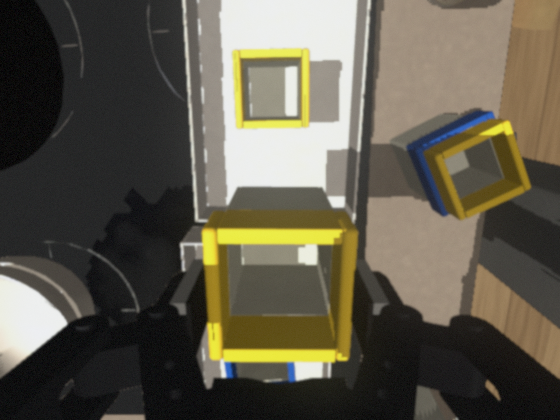

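```bash
python3 - <<'E'
from h import *
c,T=T_of("wrist")
for uv in [(200,222),(212,220),(183,235),(203,10),(190,10),(370,10)]:print(uv,onplane(uv,c,T,57).round(1))
E
python3 -c "
import cv2
p=cv2.imread('pics/w16.png');cv2.imwrite('pics/w16c.png',cv2.resize(p[180:300,140:400],None,fx=3,fy=3))"
```

```text
(200, 222) [ 685.  -183.5]
(212, 220) [ 673.4 -185.3]
(183, 235) [ 702.5 -170.8]
(203, 10) [ 666.7 -364.7]
(190, 10) [ 677.2 -365. ]
(370, 10) [ 531.2 -361.2]
```

View pics/w16c.png

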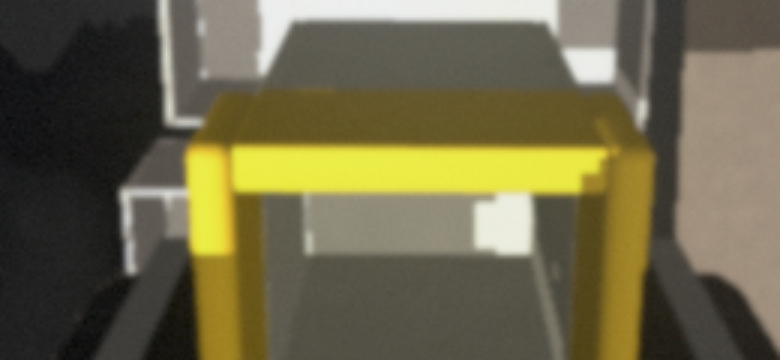

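```bash
python3 -m crank '0 -2 -15 0; 0 -4 -50 0; 0 -4 -90 0; 0 -4 -120 0; 0 -4 -140 0; 0 -4 -152 0; 0 -4 -158 0; 0 -4 -161 0; 0 -4 -163 0; 0 -4 -164 0; 0 -4 -165 0; 0 -4 -165 0'; python3 look.py w17
```

```text
time: 32.0
eef_pos: [0.6087, -0.2252, 0.0744]
tcp_rot: [-0.697, 0.717, -0.0, 0.0]
wrist_force: [0.2, 0.3, -2.2]
grip_width: 0.0566
t 32.05 tcp [ 608.7 -225.2   74.4] xang -91.55 F [ 0.1  0.1 -2.4] grip 56.4 q [-0.05  0.45 -0.24  0.   -0.89  0.03]
yellow [258, 83] 15505 [612.5, -299.8, np.float64(94.3)] [55.4, 58.2, 89.4]
yellow [279, 289] 14852 [608.9, -223.2, np.float64(94.4)] [59.2, 59.2, 88.2]
```

View pics/w17.png

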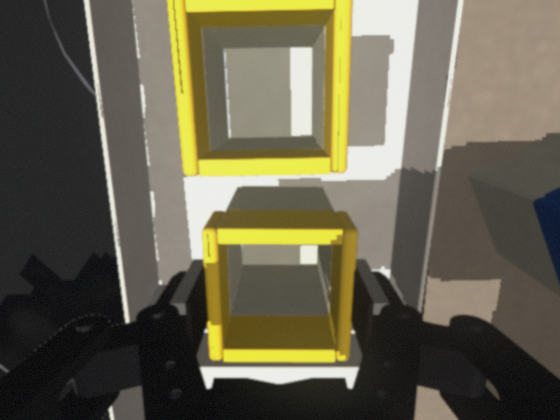

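```bash
python3 -m crank '0 0 -1 0; 0 0 -2 0; 0 0 -2 0'; python3 -m crank '0 0 0 0; 0 0 0 0; 0 0 0 0; 0 0 0 0; 0 0 5 0; 0 0 30 0; 0 0 80 0; 0 0 130 0; 0 0 160 0; 0 0 170 0' 85; python3 look.py w18
```

```text
time: 32.42
eef_pos: [0.6088, -0.2253, 0.0741]
tcp_rot: [-0.698, 0.716, -0.0, 0.0]
wrist_force: [-5.4, 2.2, 11.0]
grip_width: 0.0565
time: 33.67
eef_pos: [0.6095, -0.2254, 0.2452]
tcp_rot: [-0.698, 0.717, -0.002, 0.001]
wrist_force: [0.6, -0.7, -0.8]
grip_width: 0.0849
t 33.725 tcp [ 609.4 -225.4  245.1] xang -91.54 F [1.  0.1 0.4] grip 85.0 q [-0.05  0.31 -0.03  0.   -1.23  0.03]
yellow [274, 94] 2116 [612.0, -301.0, np.float64(94.6)] [56.5, 56.4, 89.5]
yellow [480, 174] 4314 [454.7, -237.0, np.float64(116.8)] [58.7, 59.0, 26.0]
yellow [281, 193] 2278 [608.5, -223.1, np.float64(94.5)] [58.5, 57.2, 88.5]
blue [448, 150] 952 [474.6, -245.5, np.float64(91.8)] [87.8, 47.4, 69.8]
blue [262, 356] 879 [634.1, -134.5, np.float64(99.4)] [64.6, 200.9, 1.9]
```

View pics/w18.png

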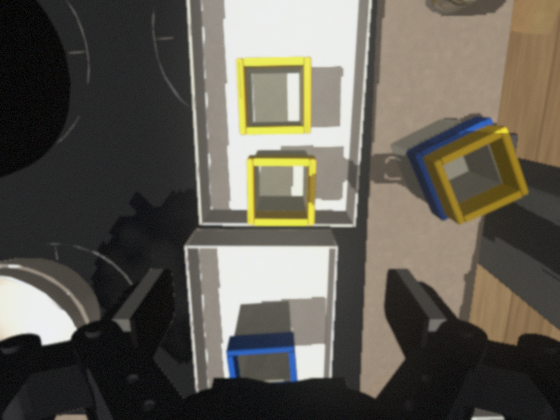

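```bash
python3 -m crank '-5 0 -5 0.05; -20 -2 -5 0.15; -45 -4 -5 0.27; -75 -6 -5 0.38; -105 -9 -5 0.48; -130 -11 -5 0.48; -148 -13 -5 0.48; -154 -13 -5 0.48; -154 -13 -5 0.48; -154 -13 -5 0.48'; python3 look.py w19
```

```text
time: 34.98
eef_pos: [0.4553, -0.2382, 0.2371]
tcp_rot: [0.848, -0.53, -0.0, 0.0]
wrist_force: [0.5, -0.4, 0.0]
grip_width: 0.0847
t 35.025 tcp [ 455.3 -238.2  237.1] xang -64.04 F [0.5 0.2 0.5] grip 84.6 q [-0.1   0.09 -0.33  0.   -1.15  0.55]
yellow [126, 36] 3127 [612.0, -300.5, np.float64(94.3)] [59.8, 56.4, 0.9]
yellow [386, 13] 762 [445.8, -386.9, np.float64(97.6)] [38.1, 22.0, 25.3]
yellow [96, 124] 4222 [608.5, -223.2, np.float64(94.3)] [58.8, 58.8, 88.4]
yellow [280, 200] 3006 [454.0, -237.0, np.float64(116.8)] [57.5, 58.6, 26.1]
blue [281, 155] 501 [467.2, -263.7, np.float64(91.8)] [64.6, 6.9, 26.1]
blue [32, 297] 823 [587.3, -131.5, np.float64(99.4)] [215.2, 61.4, 68.5]
```

View pics/w19.png

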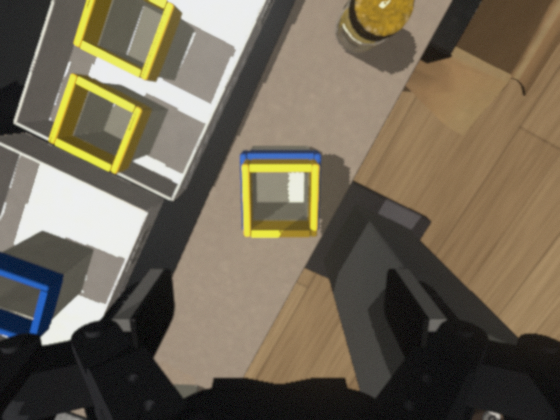

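```bash
python3 -m crank '-0.5 0 -20 0; -0.5 0 -60 0; -0.5 0 -100 0; -0.5 0 -128 0; -0.5 0 -138 0; -0.5 0 -142 0; -0.5 0 -142 0; -0.5 0 -142 0' ; python3 -m crank '0 0 0 0; 0 0 0 0; 0 0 0 0; 0 0 0 0; 0 0 0 0; 0 0 0 0; 0 0 0 0; 0 0 0 0' 48;  python3 -m crank '0 0 3 0; 0 0 6 0; 0 0 10 0; 0 0 14 0; 0 0 18 0; 0 0 22 0; 0 0 26 0; 0 0 30 0; 0 0 30 0'; python3 look.py w20
```

```text
time: 36.02
eef_pos: [0.4549, -0.2383, 0.0963]
tcp_rot: [0.848, -0.53, 0.001, -0.0]
wrist_force: [-0.5, 0.4, 0.9]
grip_width: 0.0846
time: 37.02
eef_pos: [0.4546, -0.2384, 0.0961]
tcp_rot: [0.848, -0.53, 0.001, -0.0]
wrist_force: [-1.2, 0.4, 5.4]
grip_width: 0.0563
time: 38.15
eef_pos: [0.4544, -0.2383, 0.1258]
tcp_rot: [0.848, -0.53, 0.0, -0.0]
wrist_force: [1.1, -1.8, -1.2]
grip_width: 0.0568
t 38.2 tcp [ 454.4 -238.3  125.6] xang -64.04 F [ 0.3 -1.5 -1. ] grip 56.4 q [-0.1   0.19 -0.49  0.   -0.89  0.55]
yellow [61, 34] 3805 [591.9, -281.8, np.float64(94.2)] [41.4, 24.2, 39.1]
yellow [412, 4] 191 [446.5, -374.0, np.float64(70.1)] [11.6, 2.5, 15.5]
yellow [36, 146] 5761 [594.2, -222.9, np.float64(94.1)] [59.4, 30.7, 89.0]
yellow [279, 285] 14982 [454.2, -237.4, np.float64(146.1)] [59.6, 58.9, 25.8]
blue [278, 187] 2540 [466.2, -261.2, np.float64(91.6)] [65.0, 13.1, 26.8]
```

View pics/w20.png

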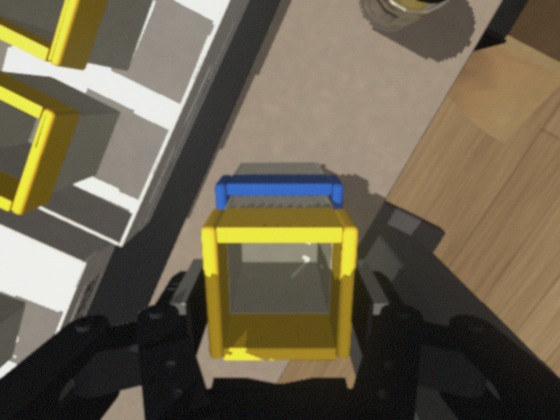

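```bash
python3 -m crank '0 0 5 0; 0 0 12 0; 0 0 20 0; 0 0 28 0; 0 0 38 0; 0 0 55 0; 0 0 75 0; 0 0 95 0; 0 0 110 0; 0 0 114 0; 0 0 114 0'; python3 look.py w21; python3 -m crank '5 -5 0 -0.03; 15 -15 0 -0.08; 35 -34 0 -0.16; 60 -58 0 -0.24; 85 -83 0 -0.32; 108 -105 0 -0.4; 128 -125 0 -0.48; 144 -140 0 -0.48; 151 -147 0 -0.48; 152 -148 0 -0.48; 152 -148 0 -0.48'; python3 look.py w22
```

```text
time: 39.58
eef_pos: [0.454, -0.2381, 0.2391]
tcp_rot: [0.848, -0.53, -0.0, -0.0]
wrist_force: [0.1, 0.5, -2.7]
grip_width: 0.0565
t 39.625 tcp [ 453.8 -238.   238.7] xang -64.05 F [ 0.  -0.1 -1.9] grip 56.5 q [-0.1   0.08 -0.33 -0.   -1.16  0.55]
yellow [126, 36] 3085 [612.0, -300.8, np.float64(94.4)] [57.4, 58.9, 89.4]
yellow [383, 13] 748 [445.8, -386.7, np.float64(97.6)] [38.8, 21.8, 25.2]
yellow [96, 123] 4166 [608.6, -223.3, np.float64(94.3)] [58.7, 59.1, 88.3]
yellow [279, 285] 15036 [453.9, -236.9, np.float64(259.4)] [60.0, 59.1, 25.8]
blue [279, 160] 1056 [463.2, -255.4, np.float64(91.7)] [64.9, 25.5, 26.0]
blue [29, 304] 1066 [619.6, -42.1, np.float64(99.4)] [43.9, 66.2, 4.1]
time: 41.0
eef_pos: [0.6059, -0.386, 0.2392]
tcp_rot: [-0.697, 0.717, 0.0, -0.0]
wrist_force: [0.2, 0.6, -2.2]
grip_width: 0.0564
t 41.05 tcp [ 605.8 -385.9  239.5] xang -91.55 F [-0.   0.  -2.7] grip 56.6 q [-0.3   0.43  0.13 -0.   -1.28  0.27]
yellow [425, 169] 230 [470.2, -396.9, np.float64(68.1)] [19.7, 3.4, 87.4]
yellow [279, 293] 16269 [606.1, -385.0, np.float64(259.4)] [59.1, 59.8, 88.1]
blue [438, 307] 732 [506.9, -322.0, np.float64(91.5)] [39.1, 187.5, 43.3]
```

View pics/w22.png

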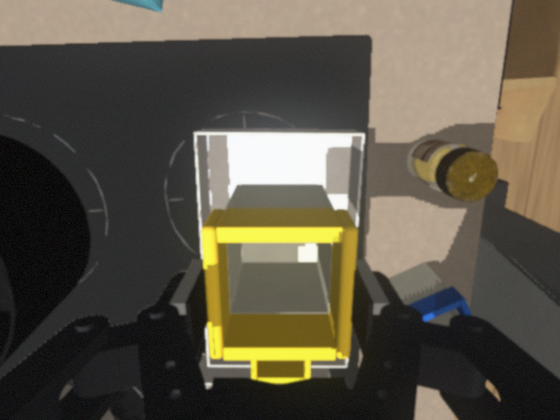

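```bash
python3 -m crank '0 0 -15 0; 0 0 -50 0; 0 0 -90 0; 0 0 -120 0; 0 0 -140 0; 0 0 -152 0; 0 0 -158 0; 0 0 -161 0; 0 0 -163 0; 0 0 -164 0; 0 0 -165 0; 0 0 -166 0; 0 0 -166 0'; python3 look.py w23
```

```text
time: 42.68
eef_pos: [0.6063, -0.3865, 0.0741]
tcp_rot: [-0.698, 0.717, -0.0, 0.0]
wrist_force: [-1.7, 0.1, 2.9]
grip_width: 0.0566
t 42.725 tcp [ 606.3 -386.5   74.1] xang -91.54 F [-1.1  0.5  3.1] grip 56.6 q [-0.3   0.55 -0.06  0.   -0.96  0.27]
yellow [541, 225] 979 [470.6, -393.3, np.float64(52.4)] [2.9, 14.2, 3.5]
yellow [280, 287] 14805 [606.7, -385.3, np.float64(94.3)] [59.1, 59.8, 88.1]
yellow [275, 375] 877 [607.8, -396.3, np.float64(147.8)] [2.5, 26.5, 89.8]
```

View pics/w23.png

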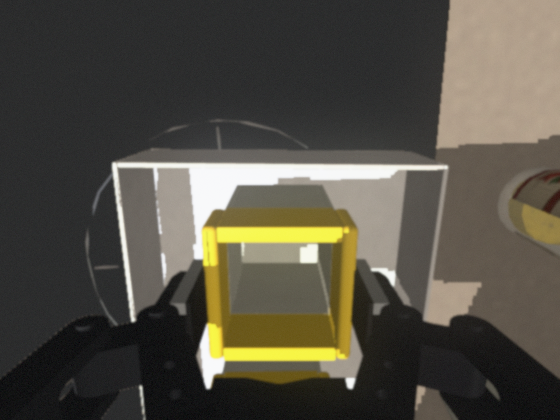

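```bash
python3 -m crank '0 0 0 0; 0 0 0 0; 0 0 0 0; 0 0 0 0; 0 0 5 0; 0 0 30 0; 0 0 80 0; 0 0 120 0; 0 0 140 0; 0 0 140 0' 85; python3 look.py w24; python3 -m crank '-5 5 0 0.03; -15 15 0 0.08; -35 34 0 0.16; -60 58 0 0.24; -85 83 0 0.32; -108 105 0 0.4; -128 125 0 0.48; -144 140 0 0.48; -151 147 0 0.48; -152 148 0 0.48; -152 148 0 0.48; -152 148 0 0.48'; python3 look.py w25
```

```text
time: 43.98
eef_pos: [0.607, -0.3866, 0.2161]
tcp_rot: [-0.698, 0.717, -0.002, 0.001]
wrist_force: [-0.3, 0.9, -0.2]
grip_width: 0.0848
t 44.025 tcp [ 606.4 -386.2  214.2] xang -91.55 F [ 0.4  0.2 -0.4] grip 84.8 q [-0.3   0.44  0.1  -0.   -1.23  0.27]
yellow [282, 199] 2671 [605.8, -386.0, np.float64(94.4)] [58.6, 56.5, 88.2]
yellow [438, 175] 310 [470.1, -397.9, np.float64(68.8)] [20.3, 3.8, 85.9]
yellow [485, 177] 166 [454.6, -400.1, np.float64(97.5)] [21.7, 11.3, 66.8]
yellow [277, 294] 3183 [611.6, -300.8, np.float64(94.3)] [59.6, 56.8, 89.5]
yellow [283, 352] 2078 [605.2, -308.2, np.float64(94.1)] [177.4, 56.5, 87.5]
blue [478, 322] 187 [549.9, -395.1, np.float64(270.9)] [1.6, 9.3, 50.3]
time: 45.52
eef_pos: [0.4545, -0.2385, 0.213]
tcp_rot: [0.848, -0.53, -0.0, 0.0]
wrist_force: [-0.2, -0.1, -0.6]
grip_width: 0.0851
t 45.575 tcp [ 454.4 -238.5  213. ] xang -64.06 F [-0.5  0.8 -0.2] grip 85.0 q [-0.1   0.11 -0.37  0.   -1.1   0.55]
yellow [111, 35] 3513 [612.0, -299.5, np.float64(94.3)] [59.8, 54.4, 0.7]
yellow [394, 10] 670 [445.0, -383.6, np.float64(97.5)] [37.9, 16.9, 25.9]
yellow [79, 126] 5229 [608.6, -223.2, np.float64(94.2)] [58.9, 59.0, 88.2]
blue [278, 198] 2781 [454.4, -237.7, np.float64(91.6)] [64.9, 65.4, 26.2]
blue [18, 310] 552 [578.5, -135.4, np.float64(99.5)] [197.6, 37.5, 66.8]
```

View pics/w25.png

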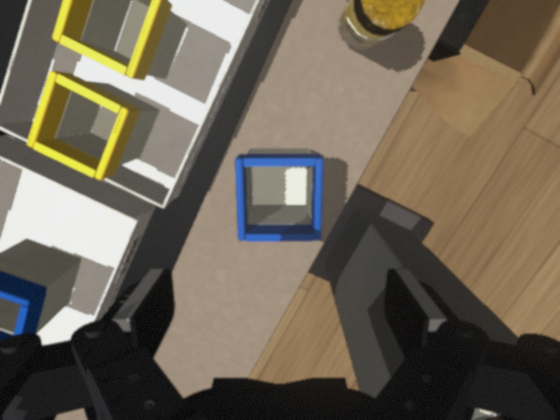

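```bash
python3 -m crank '0 0 -20 0; 0 0 -60 0; 0 0 -100 0; 0 0 -135 0; 0 0 -148 0; 0 0 -153 0; 0 0 -153 0; 0 0 -153 0' ; python3 -m crank '0 0 0 0; 0 0 0 0; 0 0 0 0; 0 0 0 0; 0 0 0 0; 0 0 0 0; 0 0 0 0; 0 0 0 0' 55;  python3 -m crank '0 0 5 0; 0 0 15 0; 0 0 35 0; 0 0 65 0; 0 0 95 0; 0 0 120 0; 0 0 130 0; 0 0 130 0; 0 0 130 0'; python3 look.py w26
```

```text
time: 46.58
eef_pos: [0.455, -0.2384, 0.0614]
tcp_rot: [0.848, -0.53, 0.001, -0.0]
wrist_force: [-0.3, 0.3, 0.8]
grip_width: 0.085
time: 47.58
eef_pos: [0.4546, -0.2383, 0.0614]
tcp_rot: [0.848, -0.53, 0.001, -0.0]
wrist_force: [-2.5, 1.3, 7.7]
grip_width: 0.0651
time: 48.7
eef_pos: [0.4534, -0.2379, 0.1891]
tcp_rot: [0.848, -0.53, -0.001, 0.0]
wrist_force: [0.3, -0.2, -4.4]
grip_width: 0.0647
t 48.75 tcp [ 453.4 -238.   189.1] xang -64.06 F [ 0.6  0.2 -6. ] grip 64.9 q [-0.1   0.13 -0.4  -0.   -1.05  0.55]
yellow [93, 33] 3846 [612.1, -295.6, np.float64(94.2)] [60.1, 47.0, 0.9]
yellow [407, 6] 367 [440.7, -381.9, np.float64(97.5)] [25.0, 9.6, 26.9]
yellow [58, 126] 6725 [608.7, -223.2, np.float64(94.2)] [59.1, 59.0, 88.1]
blue [278, 274] 12818 [454.0, -237.2, np.float64(219.0)] [66.8, 66.0, 26.1]
blue [3, 327] 188 [600.0, -61.3, np.float64(99.1)] [5.8, 29.8, 15.5]
```

View pics/w26.png

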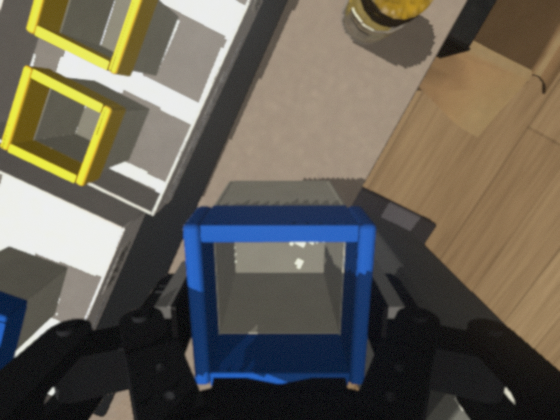

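```bash
python3 -m crank '5 4 10 -0.03; 20 14 20 -0.1; 45 30 25 -0.2; 75 50 25 -0.3; 105 70 25 -0.4; 135 90 25 -0.48; 158 107 25 -0.48; 170 115 25 -0.48; 174 117 25 -0.48; 174 117 25 -0.48; 174 117 25 -0.48'; python3 look.py w27
```

```text
time: 50.12
eef_pos: [0.6275, -0.1218, 0.2154]
tcp_rot: [-0.697, 0.717, 0.0, -0.0]
wrist_force: [0.5, -0.1, -4.6]
grip_width: 0.0649
t 50.175 tcp [ 627.6 -121.8  215.6] xang -91.59 F [-0.6  0.  -4.2] grip 64.9 q [ 0.11  0.31 -0.09  0.   -1.17 -0.14]
yellow [305, 47] 3276 [608.8, -223.8, np.float64(94.5)] [57.3, 56.9, 88.5]
blue [275, 286] 9945 [627.6, -121.1, np.float64(245.5)] [66.1, 65.8, 88.8]
blue [444, 404] 316 [518.0, -7.3, np.float64(91.4)] [18.7, 231.6, 25.3]
```

View pics/w27.png

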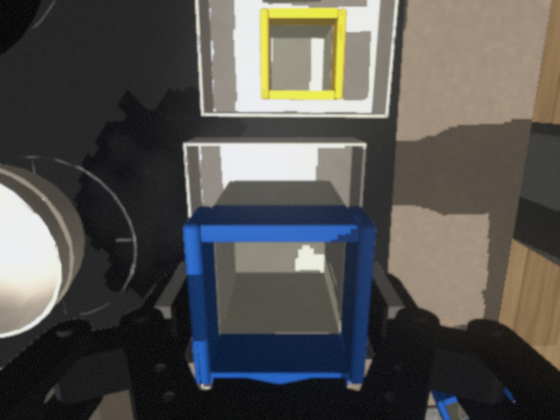

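Run:
```python
from h import *
c,T=T_of("wrist")
for uv in [(184,144),(365,144),(202,116),(389,117)]:print(uv,onplane(uv,c,T,57).round(1))
p,d,c,T=grab("top","t5")
for o in tins(p,d,c,T):
  if o[0]=="blue":print(*o)
```

```text
(184, 144) [ 705.4 -161.6]
(365, 144) [ 555.4 -157.5]
(202, 116) [ 688.5 -183.7]
(389, 117) [ 536.7 -178.8]
blue [494, 155] 75 [787.0, -598.9, np.float64(45.8)] [38.1, 10.3, 86.3]
blue [537, 193] 616 [699.7, -674.5, np.float64(58.0)] [105.1, 9.9, 79.9]
blue [334, 199] 82 [599.2, -91.6, np.float64(246.4)] [39.4, 78.7, 64.0]
blue [532, 209] 467 [648.2, -686.7, np.float64(20.4)] [198.8, 21.0, 67.4]
blue [309, 202] 207 [613.0, -41.2, np.float64(104.0)] [68.4, 105.1, 83.6]
blue [356, 206] 25 [580.6, -124.1, np.float64(384.7)] [1.4, 0.0, -118.0]
```

```bash
python3 -m crank '1 2 -15 0; 2 3.5 -45 0; 2 3.5 -80 0; 2 3.5 -110 0; 2 3.5 -128 0; 2 3.5 -137 0; 2 3.5 -141 0; 2 3.5 -143 0; 2 3.5 -144 0; 2 3.5 -145 0; 2 3.5 -145 0'; python3 look.py w28
```

```text
time: 51.6
eef_pos: [0.6302, -0.1177, 0.0705]
tcp_rot: [-0.698, 0.717, -0.0, 0.0]
wrist_force: [0.1, 0.2, -4.7]
grip_width: 0.0652
t 51.65 tcp [ 630.2 -117.7   70.5] xang -91.55 F [ 0.1  0.  -4.6] grip 65.0 q [ 0.12  0.44 -0.26  0.   -0.87 -0.15]
yellow [348, 53] 7549 [609.4, -206.6, np.float64(94.4)] [24.5, 57.6, 88.3]
blue [273, 286] 10008 [629.8, -117.1, np.float64(100.6)] [65.9, 66.9, 88.6]
```

View pics/w28.png

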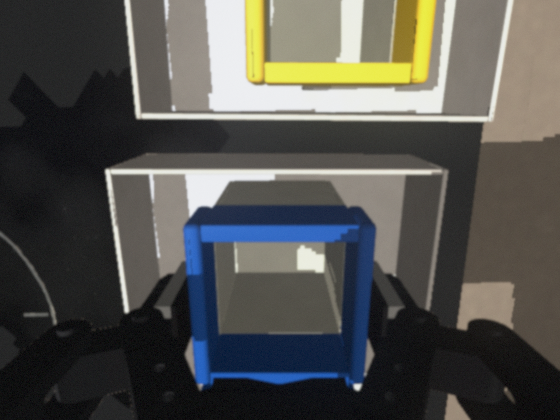

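```bash
python3 -m crank '0 0 -1 0; 0 0 -1.5 0; 0 0 -1.5 0';python3 -m crank '0 0 0 0; 0 0 0 0; 0 0 0 0; 0 0 0 0; 0 0 5 0; 0 0 30 0; 0 0 80 0; 0 0 130 0; 0 0 165 0; 0 0 165 0' 85; python3 look.py w29
```

```text
time: 52.02
eef_pos: [0.6303, -0.1177, 0.0693]
tcp_rot: [-0.698, 0.717, -0.0, 0.0]
wrist_force: [-2.5, 1.1, 2.0]
grip_width: 0.0648
time: 53.28
eef_pos: [0.6318, -0.1178, 0.2381]
tcp_rot: [-0.698, 0.716, -0.002, 0.002]
wrist_force: [0.3, 0.1, -0.4]
grip_width: 0.0854
t 53.325 tcp [ 630.8 -117.6  235.7] xang -91.54 F [-0.4 -0.  -0.7] grip 85.0 q [ 0.12  0.3  -0.06  0.   -1.2  -0.15]
yellow [312, 47] 2726 [608.6, -223.4, np.float64(94.5)] [57.0, 56.4, 88.5]
blue [283, 231] 4171 [630.8, -78.9, np.float64(99.5)] [141.9, 66.1, 89.6]
blue [483, 415] 159 [576.0, -106.5, np.float64(301.7)] [7.3, 2.9, 58.9]
```

View pics/w29.png

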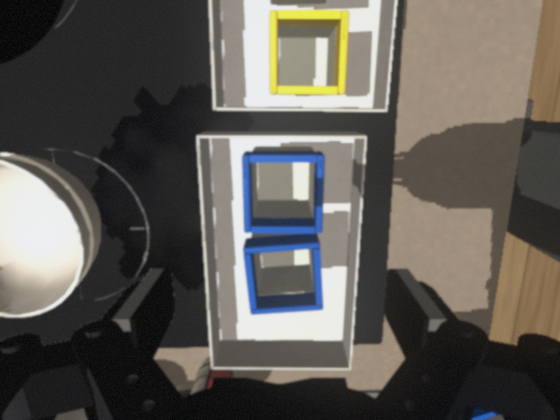

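```bash
python3 -m crank '-5 6 -5 0.05; -20 22 -10 0.15; -45 50 -15 0.25; -75 84 -20 0.35; -105 118 -20 0.43; -135 152 -20 0.43; -160 180 -20 0.43; -178 200 -20 0.43; -186 209 -20 0.43; -186 209 -20 0.43; -186 209 -20 0.43'; python3 look.py w30
```

```text
time: 54.7
eef_pos: [0.4445, 0.0909, 0.2135]
tcp_rot: [0.834, -0.551, -0.0, 0.0]
wrist_force: [0.4, 0.1, 0.1]
grip_width: 0.0853
t 54.75 tcp [444.5  90.8 213.5] xang -66.95 F [-0.7 -1.3  0.6] grip 85.1 q [ 0.64 -0.   -0.48  0.   -1.09 -0.24]
red [32, 302] 2778 [577.0, 192.8, np.float64(89.0)] [218.0, 62.6, 67.4]
red [93, 314] 287 [498.5, 101.0, np.float64(268.2)] [4.3, 1.8, 28.5]
red [189, 355] 2296 [466.0, 188.0, np.float64(89.3)] [49.3, 210.2, 2.0]
blue [276, 201] 2723 [443.9, 95.0, np.float64(91.7)] [65.0, 66.1, 22.9]
```

View pics/w30.png

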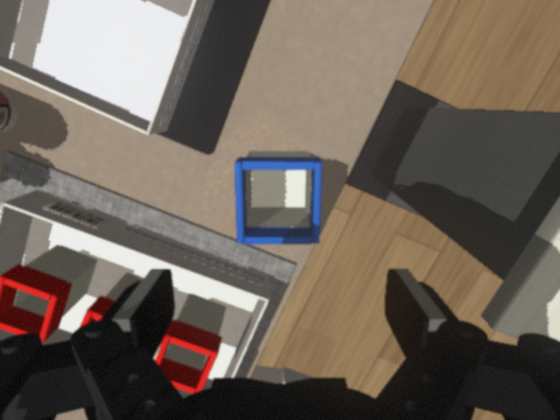

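```bash
python3 -m crank '0 2.5 -20 0; 0 2.5 -60 0; 0 2.5 -100 0; 0 2.5 -135 0; 0 2.5 -148 0; 0 2.5 -153 0; 0 2.5 -153 0; 0 2.5 -153 0' ; python3 -m crank '0 0 0 0; 0 0 0 0; 0 0 0 0; 0 0 0 0; 0 0 0 0; 0 0 0 0; 0 0 0 0; 0 0 0 0' 55;  python3 -m crank '0 0 5 0; 0 0 15 0; 0 0 35 0; 0 0 65 0; 0 0 95 0; 0 0 130 0; 0 0 150 0; 0 0 155 0; 0 0 155 0'; python3 look.py w31
```

```text
time: 55.75
eef_pos: [0.4449, 0.0942, 0.0618]
tcp_rot: [0.834, -0.551, 0.0, -0.001]
wrist_force: [-0.9, -0.3, 0.2]
grip_width: 0.0851
time: 56.75
eef_pos: [0.4443, 0.0939, 0.0618]
tcp_rot: [0.834, -0.551, 0.0, -0.0]
wrist_force: [-2.6, -0.7, 8.6]
grip_width: 0.0648
time: 57.88
eef_pos: [0.4437, 0.0936, 0.2154]
tcp_rot: [0.834, -0.551, -0.0, 0.0]
wrist_force: [-0.4, -0.1, -5.5]
grip_width: 0.0651
t 57.925 tcp [443.5  93.5 214.9] xang -66.92 F [ 0.1  0.3 -4.6] grip 65.1 q [ 0.64 -0.   -0.48 -0.   -1.1  -0.24]
red [32, 298] 2916 [577.8, 194.1, np.float64(89.0)] [215.5, 60.2, 66.3]
red [103, 311] 602 [515.9, 182.7, np.float64(89.4)] [172.6, 27.9, 68.5]
blue [277, 276] 12990 [444.2, 94.1, np.float64(245.0)] [66.5, 66.0, 23.9]
```

View pics/w31.png

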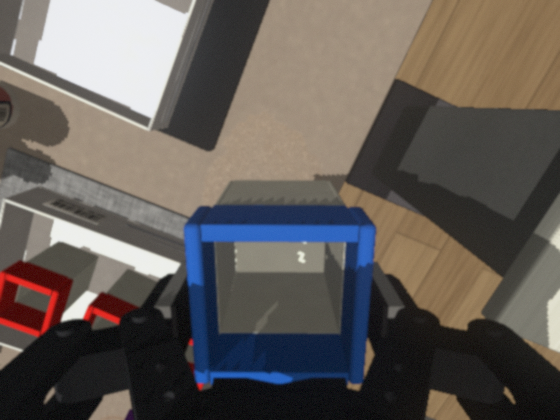

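```bash
python3 -m crank '5 -1 0 -0.03; 20 -6 0 -0.1; 45 -13 0 -0.2; 80 -22 0 -0.3; 115 -32 0 -0.4; 148 -42 0 -0.43; 172 -49 0 -0.43; 185 -52 0 -0.43; 189 -53 0 -0.43; 189 -53 0 -0.43; 189 -53 0 -0.43'; python3 look.py w32
```

```text
time: 59.3
eef_pos: [0.6325, 0.0411, 0.2161]
tcp_rot: [-0.698, 0.716, 0.0, 0.0]
wrist_force: [-0.0, 0.3, -4.2]
grip_width: 0.0649
t 59.35 tcp [632.6  41.1 216.2] xang -91.52 F [-0.5 -0.  -4.7] grip 65.1 q [ 0.37  0.3  -0.11 -0.   -1.16 -0.4 ]
red [441, 406] 676 [522.9, 155.7, np.float64(89.1)] [26.1, 233.3, 23.4]
blue [277, 13] 1507 [630.9, -88.3, np.float64(99.4)] [10.7, 64.4, 88.5]
blue [279, 79] 3247 [631.1, -40.8, np.float64(99.5)] [64.9, 64.6, 3.1]
blue [275, 288] 9758 [633.0, 41.9, np.float64(245.8)] [66.4, 66.6, 88.3]
```

View pics/w32.png

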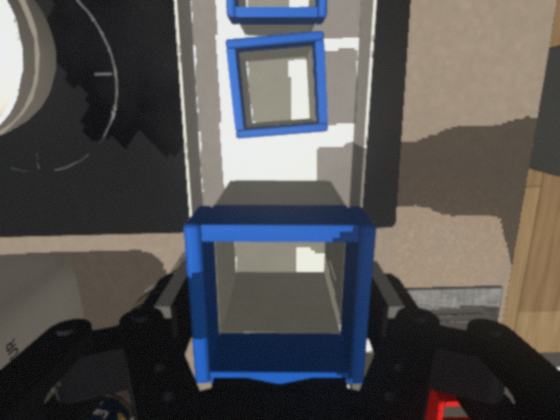

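```bash
python3 -m crank '0 0 -15 0; 0 0 -45 0; 0 0 -80 0; 0 0 -110 0; 0 0 -128 0; 0 0 -137 0; 0 0 -141 0; 0 0 -143 0; 0 0 -144 0; 0 0 -145 0; 0 0 -146 0; 0 0 -147 0; 0 0 -147 0'; python3 look.py w33
```

```text
time: 60.98
eef_pos: [0.6333, 0.0408, 0.0697]
tcp_rot: [-0.698, 0.717, -0.0, 0.0]
wrist_force: [-4.7, 0.2, 4.0]
grip_width: 0.0646
t 61.025 tcp [633.3  40.8  69.8] xang -91.53 F [-3.9  0.2  5.3] grip 65.0 q [ 0.37  0.43 -0.28  0.   -0.86 -0.4 ]
red [123, 403] 366 [692.6, 82.8, np.float64(72.3)] [79.2, 11.3, 56.7]
blue [273, 99] 12735 [631.2, -34.7, np.float64(99.4)] [66.0, 53.7, 2.8]
blue [279, 300] 17839 [633.5, 41.4, np.float64(99.3)] [66.1, 67.4, 88.1]
```

View pics/w33.png

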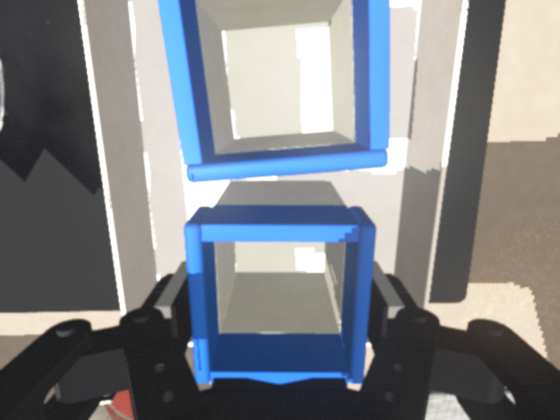

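Contact with the floor. Next I'll release, lift clear, retreat and check with the fixed cameras.

```bash
python3 -m crank '0 0 0 0; 0 0 0 0; 0 0 0 0; 0 0 0 0; 0 0 5 0; 0 0 30 0; 0 0 80 0; 0 0 130 0; 0 0 175 0; 0 0 175 0' 85; python3 -m crank '-10 0 10 0; -40 0 20 0; -80 0 20 0; -120 0 20 0; -160 0 20 0; -190 0 20 0; -200 0 20 0; -200 0 20 0'
python3 - <<'E'
from h import *
for n in("top","side"):
    p,d,c,T=grab(n,n+"_end"); print(n)
    for o in tins(p,d,c,T): print(*o)
p=cv2.imread("pics/top_end.png");cv2.imwrite("pics/te.png",cv2.resize(p[130:300,155:465],None,fx=2.5,fy=2.5,interpolation=2))
E
```

```text
time: 62.28
eef_pos: [0.6352, 0.0411, 0.249]
tcp_rot: [-0.698, 0.716, -0.002, 0.004]
wrist_force: [-0.6, 0.6, -0.3]
grip_width: 0.085
time: 63.28
eef_pos: [0.4328, 0.0408, 0.2639]
tcp_rot: [-0.698, 0.716, -0.0, 0.0]
wrist_force: [-0.2, 0.1, 0.2]
grip_width: 0.0849
top
red [199, 209] 190 [606.9, 264.3, np.float64(91.2)] [48.7, 49.1, 1.8]
red [196, 235] 182 [534.3, 268.7, np.float64(91.3)] [50.5, 47.4, 84.2]
red [197, 260] 167 [463.4, 263.8, np.float64(91.1)] [46.3, 50.5, 1.4]
yellow [129, 114] 52 [823.6, 396.3, np.float64(306.4)] [5.5, 26.5, 63.2]
yellow [184, 109] 54 [906.1, 327.8, np.float64(78.0)] [51.1, 3.4, 89.2]
yellow [143, 139] 51 [790.9, 401.7, np.float64(196.6)] [4.0, 8.6, 65.0]
yellow [247, 169] 82 [717.9, 133.4, np.float64(108.9)] [41.5, 41.2, 45.8]
yellow [375, 212] 235 [607.5, -225.6, np.float64(95.5)] [55.5, 58.7, 88.8]
yellow [403, 211] 255 [610.7, -302.3, np.float64(96.5)] [56.6, 58.1, 0.9]
yellow [434, 214] 298 [605.8, -386.7, np.float64(96.7)] [58.2, 55.3, 88.1]
yellow [440, 271] 168 [449.8, -395.7, np.float64(99.9)] [37.2, 39.0, 1.2]
blue [494, 155] 76 [786.7, -598
[... 882 characters left out ...]
float64(44.1)] [11.7, 3.9, 63.2]
yellow [304, 172] 32 [714.5, 127.9, np.float64(104.7)] [38.0, 38.3, 49.2]
yellow [364, 270] 1952 [608.9, -308.1, np.float64(91.4)] [222.0, 65.2, 88.7]
yellow [324, 312] 259 [448.1, -397.1, np.float64(95.4)] [39.6, 40.5, 80.1]
yellow [319, 338] 118 [436.7, -414.2, np.float64(61.4)] [5.7, 19.6, 56.4]
blue [310, 211] 1298 [629.3, -41.1, np.float64(96.0)] [229.7, 69.8, 90.0]
blue [520, 369] 373 [698.0, -677.1, np.float64(57.3)] [96.9, 13.3, 81.0]
blue [516, 399] 326 [668.5, -673.8, np.float64(24.0)] [106.9, 12.7, 78.7]
blue [499, 398] 578 [654.5, -662.9, np.float64(15.9)] [97.2, 15.5, 70.0]
purple [192, 166] 462 [466.8, 451.9, np.float64(84.4)] [55.9, 60.2, 12.7]
```

View pics/te.png

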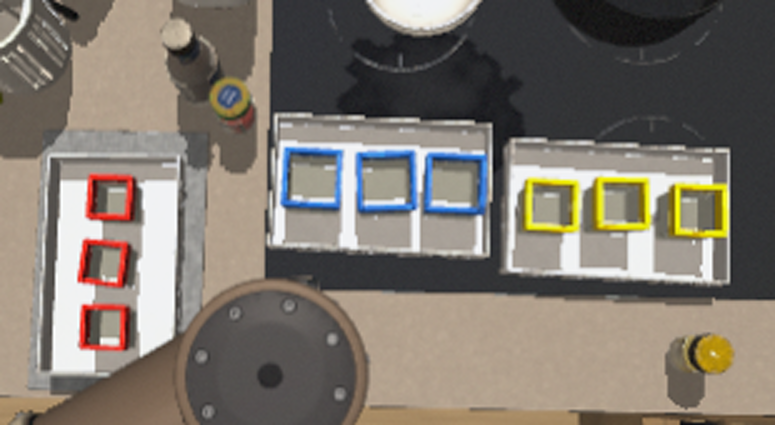

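View pics/side_end.png

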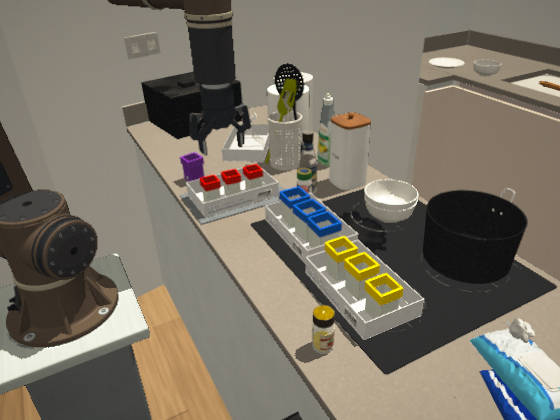

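Three tins of each colour now stand in their own trays. The samples, jars and bottle look unmoved, and the gripper is clear.

```bash
python3 -c "
from rig import ticket
print(ticket.sign_off())"
```

```text
the job is handed in; nothing more can be done
None
```

I pulled both towers apart, took the small tin out of the medium sample, and put all six loose tins on the floor of the matching trays. Only two of the loose small tins were there: one in tower 1 and one in the medium sample; tower 2 had none. I handed the job in at about 63 s of the 200 s allowed; no verdict was reported.

- **Placement:** The last top and side pictures show three red, three yellow and three blue tins in the left, right and middle trays. All of them read as upright, with rim heights matching a tin on the tray floor.
- **Samples and bystanders:** The three samples read within about 2 mm of where they started, and the two jars show no real change. I judged the sauce bottle by eye only, and it looks unmoved.
- **Disturbances:** The force and grip readings showed no trouble. I saw no slackened grip or knocked tin.
- **Disagreements:** The camera positions differed from each other by 2 to 5 mm, within what the calibration would explain.

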